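Clear the squaring jig and turn the plate square

TASK

Use the block brush to sweep the two metal offcuts off the jig's bed into the blue trough at its side, without touching them with the gripper, and put the brush back down on the bench clear of the jig. Then turn the slotted plate where it lies, without lifting it: push its corner opposite the slot so that the slot bears on the upright peg as a pivot, until the plate's edge lies flush against the stop bar with the peg still in the slot, up against its closed end. Leave the vial, the grease tin and the seal block where they are.

Things in the scene. Friction and masses are not known exactly. Their poses are not given: they have to be found in the camera images.
- jig: Fixed squaring jig standing on the bench. Origin on the bench surface under the peg's axis; x away from the robot, y to its left at yaw 0. Grey bed, flat top 20 mm above the bench, x -130..+30 mm, y -138..+80 mm. A peg and a stop bar stand on it; an open blue trough runs along its -y side.
- stop_bar (a point): Middle of the flat face of the fixed aluminium stop bar, at bed level (jig frame +15.5, -85, 20 mm). The face looks to jig -x, is 60 mm long along y and rises 17 mm above the bed; the bar is 14 mm thick behind it. The plate's +x edge must end flush on it.
- peg (a point): Foot of the fixed steel peg, 12 mm in diameter, 16 mm tall; on its axis at the level of the bed top (jig frame 0, 0, 20 mm). Axes as the jig.
- trough (a point): Middle of the trough's floor (jig frame -50, -169, 4 mm), axes as the jig. Floor 16 mm below the bed top, +-77 mm in x and +-29 mm in y about this point; the +y side is the bed's own edge, the other three are thin walls, tops 28 mm above the bench.
- plate: Loose aluminium plate 96 x 130 x 10 mm, about 0.33 kg, flat on the bed, x -79..+17, y -118..+12 mm. A slot 15 mm wide (x -7.5..+7.5) is cut 18 mm deep into its +y edge by the +x corner. Origin at the underside, in the slot, 6 mm from its closed end: on the peg's axis when that end touches the peg. When done, its axes are parallel to the jig's and its +x edge is on the stop bar.
- push_corner (a point): The plate's corner opposite the slot (plate frame -79, -118 mm, half its thickness up). At the start the plate is 60 to 75 degrees clockwise (from above) of its final attitude, with the peg already in the slot, within 5 mm of its closed end. Pushing the -x edge near this corner in the plate's +x direction turns it anticlockwise about the peg.
- brush: Loose block brush standing on its bristles on the bench, 64 mm tall, 0.12 kg. Origin at the middle of its underside, x along its length. Stiff bristle block (as rigid) 75 x 26 mm up to 23 mm height, wooden back 78 x 30 mm from 22 to 36 mm, on it a grip ridge 70 mm long, 20 mm wide, from 36 to 64 mm: pinch the ridge across its 20 mm.
- offcut_angle: Loose aluminium offcut of angle section, 26 x 20 x 20 mm, 0.03 kg, origin at the middle of its underside. At the start on the bed, in front of the stop bar.
- offcut_bar: Loose brass block offcut, 24 x 20 x 18 mm, 0.05 kg, origin at the middle of its underside. At the start on the bed, 35 to 50 mm on the -x side of the other.
- vial: White bottle with red tip, 31 mm in diameter, 94 mm tall, origin under its centre; bystander beyond the jig.
- grease_tin: Flat tin with a blue lid, 54 mm in diameter, 24 mm tall, origin under its centre; bystander beyond the jig.
- seal_block: Silvery rectangular block 40 x 85 x 36 mm, origin under its centre; bystander on the bench front to the left.
Things that resemble listed ones, but are neither listed nor needed, are in the scene too. Of the things that look like the brush, the larger one is meant.

How it is judged:
By the outcome, as a careful person would: the job done as asked, in the order asked, and still so for the second after the job is handed in, with the robot touching nothing.
It also fails if it takes over 59 s, if anything falls off the work surface, if the arm or the gripper's body presses on something with over 40 N, if the wrist force passes 120 N, or if a joint passes its speed limit or range.

ROBOT

A 7-joint arm with a two-finger parallel gripper is mounted at the origin on a cart in front of the work surface, level with it; the furniture and walls round the work are solid. World frame = base frame: x ahead of the robot, y to its left, z up, the work surface at z = 0. Lengths are in m, angles in rad, forces in N, time in s.
With the tool pointing down it reaches from about 0.4 to 0.85 m from the base axis. Payload 4.5 kg.
Tool frame: the origin (TCP) lies at the very end of the fingers, on their centre line; the grasp point (between the pads) lies 19 mm behind it (r.grasp_offset is the distance from the TCP to the grasp point, in m); y points along the fingers, z is the direction in which the jaws open and shut, and the axes are right-handed (so a half turn about y gives the same grasp; the last joint's range is limited). The gripper opens to 88 mm and grips with 3 to 60 N. Pads are 18 mm wide; open, the fingers measure 123 mm over their backs; the gripper's body (75 mm by 187 mm) begins 45 mm behind the grasp point.
Start: joints at [-1.247, 0.689, -0.195, 1.565, 0.157, 0.902, -0.215], TCP at [0.179, 0.599, 0.239] pointing down, gripper open.
Joint ranges: [-3.01, 3.01], [-0.46, 2.08], [-1.47, 1.51], [0.13, 2.56], [-1, 4.14], [0.04, 2.09], [-2.66, 2.66]. Speed limits (rad/s): [2.57, 2.57, 3.14, 3.14, 3.14, 3.14, 3.14].

INTERFACE

Orientations are given as a 3x3 rotation matrix whose columns are the frame's x, y, z axes.
In Python, from station import r gives the robot as it stands.
- The arm moves only by the tool move_arm, never from a script. Its argument "plan" is a list that holds one entry, the list of rows, each a list of 7 numbers: the shift along the tool's x, y, z in mm, then the turn, a rotation vector about the tool's x, y, z in degrees, then the closure, from 0 (fully open) to 1 (shut). A call has 1 to 20 rows; each row shifts and turns the pose as measured when the row begins, along the tool's axes as they then stand; what a row does not reach is not made up. A row lasts 1/12 s, in which the tool goes at most 41.7 mm and 7.16 degrees, less where a joint would pass 70% of its speed; a pose out of reach is approached as far as the arm can. A call is refused whole if a number of a shift passes 41.7 or a number of a turn 7.16, either way. A call with a gripper value outside its range is refused whole. The fingers move at their own pace and stop on an object; the grip force is fixed at half the most. Time passes only in rows, so rows that do not move let the fingers close. It gives the time, the measured TCP pose, the force and the opening at its end, in the units of the state.
- r.get_obs(): the state, without advancing time (a new reading comes with each control period).
- r.camera(name): name is "scene" or "side" or "wrist"; returns the picture (480x640x3 uint8, blue, green, red); there is no depth.
- r.camera_info(name): a dict with "fov_y" (degrees; the focal length in pixels is half the picture's height over the tangent of half this angle, whatever the lens; pixels are square), "cx", "cy" (the principal point, pixels), "R" (3x3) and "t" (3): a world point X has camera coordinates R X + t. Camera axes: x right, y down, z forward; pixel columns grow to the right and rows downward; lengths in m; the calibration is good to about 2 mm. The wrist camera is an equidistant fisheye: a pixel r from the principal point sees the ray r / f radians off the axis. A picture is of the moment at which its call begins: read the wrist's pose just before it. camera_info takes no time and is no camera call; for the wrist camera it gives the pose at the moment of the call.
- r.close_job(): hands the job in, once; it reports no verdict.
The state is a dict: "time_s": time; "q": joint angles; "dq": joint speeds; "joint_torque": joint torques, N m; "eef_pos": TCP position; "tcp_rot": TCP orientation; "wrist_force": force on the tool from outside, world axes, zero at the start; "ft_torque": the same for the moment, N m; "gripper_width": finger opening in m.
Only numpy, scipy, OpenCV 4.12 (cv2) and the standard library are available. Lean on these libraries where they do the work, as an engineer would, in place of code of your own. Each camera call takes 0.05 s, during which the arm holds its last target.

## Working session

There is one attempt and no reset: what is moved stays moved. The work goes in short steps, Python scripts to look and compute and a tool call to move; the robot and the scene stay as the last step left them, time stands still between calls to the robot, and variables do not carry over. Pictures are saved under pics/ and viewed, and the job is handed in when it is done.

Besides the shell and the picture viewer there is one more tool, called after "Request:" as name(argument=value, ...), one argument or row to a line, values as JSON. move_arm: Moves the arm, as the interface text tells. Its arguments: {"type":"object","properties":{"plan":{"type":"array"}},"required":["plan"]}

```bash
ls; mkdir -p pics; python3 - <<'E'
from station import r
import cv2
for n in ("scene","side","wrist"):
    i=r.camera_info(n); print(n,{k:(v if not hasattr(v,'tolist') else v.round(4).tolist()) for k,v in i.items()})
    cv2.imwrite(f"pics/{n}0.png",r.camera(n))
o=r.get_obs(); print(o)
E
```

```text
pics
scene {'fov_y': 50.267732841463626, 'cx': 323.97529723089673, 'cy': 236.97253851099006, 'R': [[0.7603, 0.6496, 0.0017], [0.5568, -0.6503, -0.5168], [-0.3346, 0.3939, -0.8561]], 't': [-0.4353, -0.3117, 1.2382]}
side {'fov_y': 49.82730248894801, 'cx': 320.03215423163317, 'cy': 233.25447813056562, 'R': [[0.6747, 0.738, 0.0138], [0.5923, -0.5301, -0.6068], [-0.4405, 0.4175, -0.7947]], 't': [-0.3856, -0.3316, 1.1682]}
wrist {'fov_y': 65.70646984690485, 'cx': 318.1004952848082, 'cy': 242.4254053724512, 'R': [[0.287, 0.9579, -0.0018], [0.9216, -0.2755, 0.2735], [0.2615, -0.0802, -0.9619]], 't': [-0.6225, -0.0363, 0.3903]}
{'time_s': 0.15, 'q': array([-1.24723906,  0.68981538, -0.19453406,  1.56605462,  0.15729642,
        0.90250984, -0.21506354]), 'dq': array([ 6.33910943e-04, -2.61452708e-03, -7.12793862e-04, -3.63010518e-03,
        1.21465749e-03, -2.34909650e-06, -1.40368281e-03]), 'joint_torque': array([-6.45146356e-04, -5.27861273e+01, -1.26842514e+00, -1.53584987e+01,
       -5.25687577e-02,  3.89327746e-03,  1.09153198e-04]), 'eef_pos': array([0.17847157, 0.59849218, 0.23809289]), 'tcp_rot': array([[ 9.58341420e-01, -3.09356032e-04,  2.85624976e-01],
       [-2.85625128e-01, -1.36314753e-03,  9.58340455e-01],
       [ 9.28805808e-05, -9.99999023e-01, -1.39472060e-03]]), 'wrist_force': array([0.04256248, 0.04292162, 0.31526373]), 'ft_torque': array([0.00752624, 0.02840426, 0.02721023]), 'gripper_width': 0.08832892892869122}
```

View pics/scene0.png

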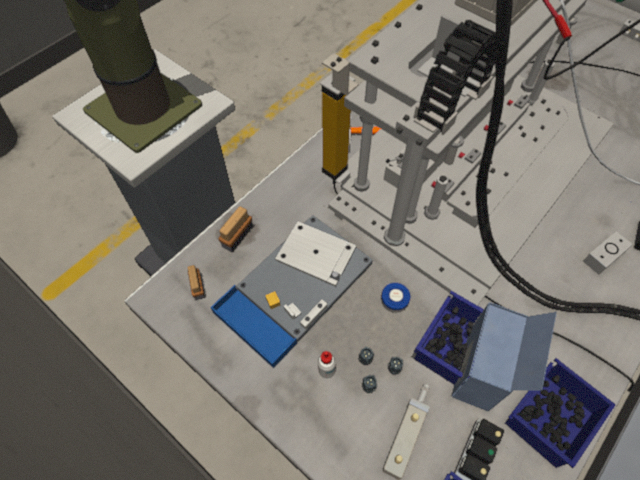

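View pics/side0.png

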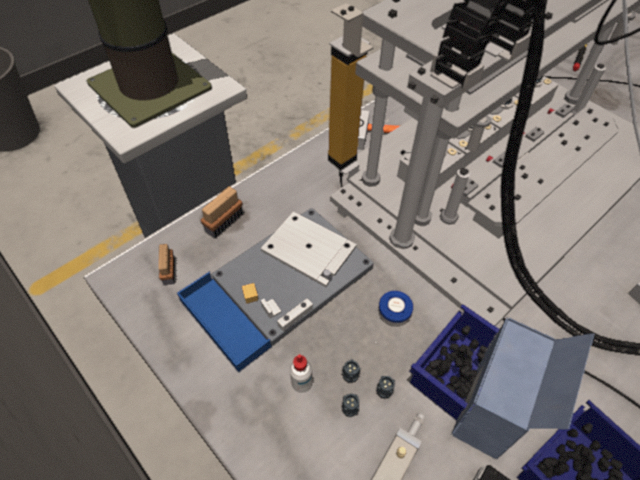

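View pics/wrist0.png

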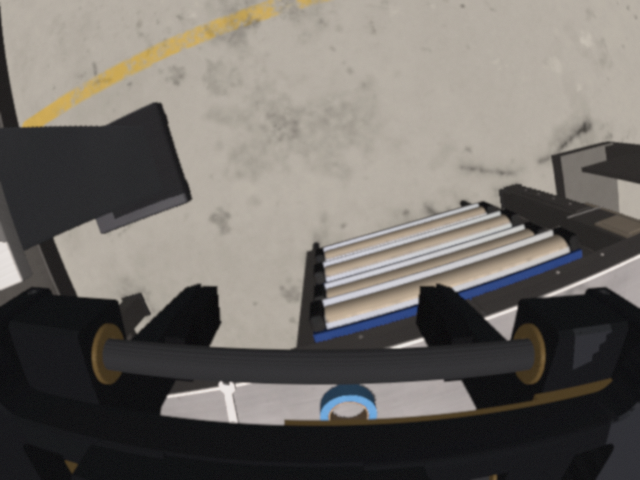

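The scene view shows the brush lookalikes at (236,228), the larger, and (195,281), the smaller. The jig bed is around (300,275), with the brass offcut at (272,299), the angle at (292,310), and the stop bar at (314,313). The plate is around (317,250) with the peg at (335,273). Next I'll enlarge both views.

```bash
cat > h.py <<'E'
import numpy as np, cv2
from station import r
def K(n):
    i=r.camera_info(n); return 240/np.tan(np.radians(i['fov_y'])/2),i['cx'],i['cy'],np.array(i['R']),np.array(i['t'])
def proj(n,X):
    f,cx,cy,R,t=K(n); c=np.atleast_2d(X)@R.T+t; 
    return np.c_[cx+f*c[:,0]/c[:,2],cy+f*c[:,1]/c[:,2]]
def ray(n,p,z):
    f,cx,cy,R,t=K(n); p=np.atleast_2d(p).astype(float)
    d=np.c_[(p[:,0]-cx)/f,(p[:,1]-cy)/f,np.ones(len(p))]@R; C=-R.T@t
    return C+d*((z-C[2])/d[:,2])[:,None]
def tri(n1,p1,n2,p2):
    A=[];b=[]
    for n,p in((n1,p1),(n2,p2)):
        f,cx,cy,R,t=K(n)
        for k,(v,c) in enumerate(zip(p,(cx,cy))):
            A.append(R[k]*f-(v-c)*R[2]); b.append((v-c)*t[2]-f*t[k])
    return np.linalg.lstsq(np.array(A),np.array(b),rcond=None)[0]
E
python3 - <<'E'
import cv2
for n,(x,y,w,h) in dict(scene=(175,195,210,180),side=(145,175,240,200)).items():
    a=cv2.imread(f"pics/{n}0.png")[y:y+h,x:x+w]
    s=3.8 if n=='scene' else 3.3
    cv2.imwrite(f"pics/{n}0c.png",cv2.resize(a,None,fx=s,fy=s,interpolation=cv2.INTER_CUBIC)[:600,:800])
E
```

```text
(no output)
```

View pics/scene0c.png

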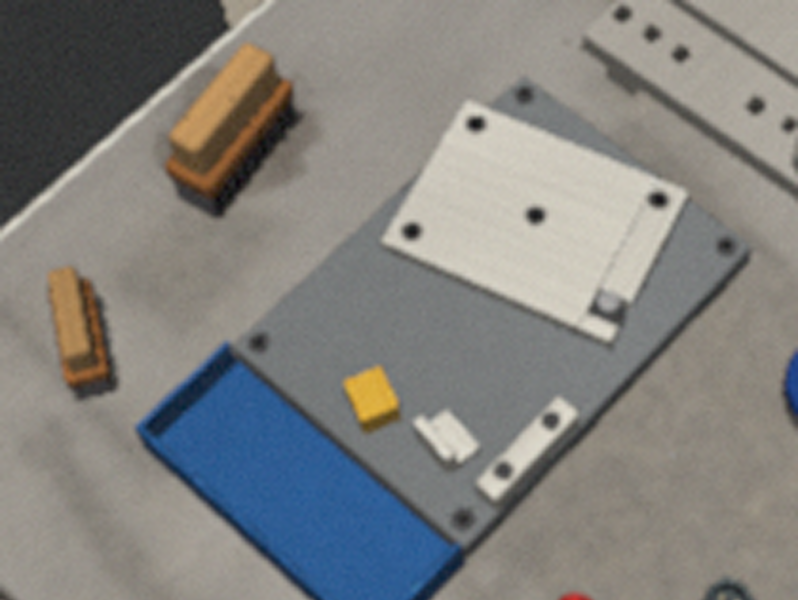

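View pics/side0c.png

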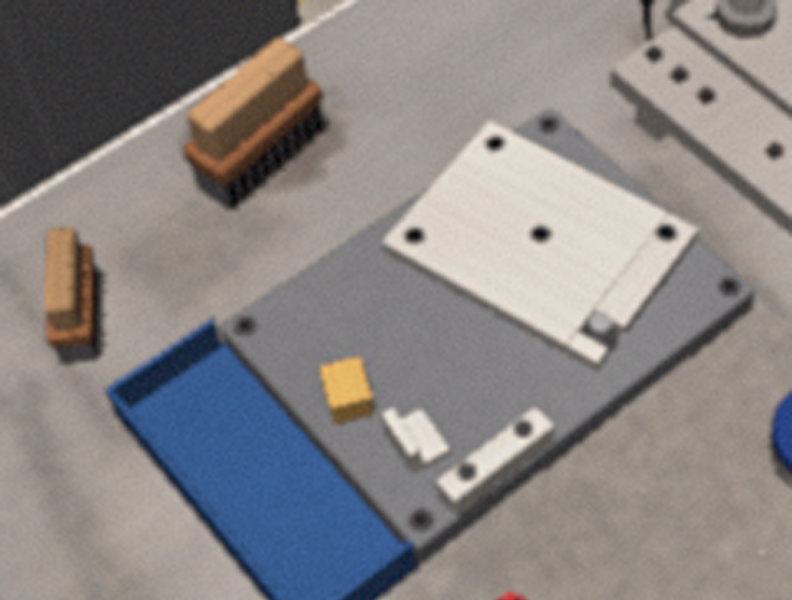

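```bash
cat >> h.py <<'E'
def unc(n,p):
    x0,y0,s={'scene':(175,195,3.8),'side':(145,175,3.3)}[n]
    p=np.atleast_2d(p).astype(float); return np.c_[x0+(p[:,0]+.5)/s-.5,y0+(p[:,1]+.5)/s-.5]
def fit2(L,W):
    L=np.array(L,float);W=np.array(W,float);cl=L.mean(0);cw=W.mean(0);a=L-cl;b=W-cw
    th=np.arctan2((a[:,0]*b[:,1]-a[:,1]*b[:,0]).sum(),(a*b).sum())
    R=np.array([[np.cos(th),-np.sin(th)],[np.sin(th),np.cos(th)]]); t=cw-R@cl
    return th,t,(W-(L@R.T+t))
E
python3 - <<'E'
from h import *
np.set_printoptions(precision=4,suppress=True)
bedL=np.array([[-130,80],[30,80],[30,-138]])/1e3
bed={'scene':[(522,80),(749,249),(466,546)],'side':[(553,112),(752,294),(418,552)]}
plateL=np.array([[-79,-118],[-79,12],[17,12],[17,-118]])/1e3
plate={'scene':[(468,100),(688,192),(612,342),(383,240)],'side':[(490,122),(698,232),(600,363),(384,239)]}
peg={'scene':(610,300),'side':(601,320)}
things={'brass':({'scene':(371,390),'side':(346,378)},.038),'angle':({'scene':(447,437),'side':(415,432)},.03)}
for n in('scene','side'):
    W=ray(n,unc(n,bed[n]),.02)[:,:2]; th,t,e=fit2(bedL,W); print(n,'jig',np.degrees(th),t,'err mm',(e*1e3).round(1).tolist())
    W=ray(n,unc(n,plate[n]),.03)[:,:2]; th2,t2,e=fit2(plateL,W); print(' plate',np.degrees(th2),t2,(e*1e3).round(1).tolist(),'rel',np.degrees(th2-th))
    print(' peg',ray(n,unc(n,peg[n]),.036))
    R=np.array([[np.cos(th),-np.sin(th)],[np.sin(th),np.cos(th)]])
    for k,(p,z) in things.items():
        w=ray(n,unc(n,p[n]),z)[0]; print(' ',k,w,'jig',(w[:2]-t)@R)
# brush ridge top corners
b={'scene':[(170,135),(200,168),(274,74),(245,44)],'side':[(188,122),(205,154),(306,73),(283,40)]}
for n in b:
    W=ray(n,unc(n,b[n]),.064)[:,:2]; print(n,W.mean(0),W.tolist()); d=(W[2]+W[3]-W[0]-W[1])/2; print(np.linalg.norm(d),np.degrees(np.arctan2(d[1],d[0])))
E
```

```text
scene jig -0.8872693660076587 [ 0.6499 -0.0604] err mm [[1.9, -1.7], [-0.7, -1.6], [-1.2, 3.3]]
 plate -75.44622667067424 [ 0.6477 -0.0596] [[0.5, -0.4], [-0.9, -1.1], [0.1, 0.3], [0.3, 1.2]] rel -74.55895730466658
 peg [[ 0.6498 -0.058   0.036 ]]
  brass [ 0.5939 -0.1713  0.038 ] jig [-0.0542 -0.1118]
  angle [ 0.6357 -0.1632  0.03  ] jig [-0.0126 -0.1031]
side jig -1.3103845767539262 [ 0.6517 -0.0601] err mm [[2.1, -0.3], [-1.9, -1.8], [-0.1, 2.2]]
 plate -75.8475679250919 [ 0.6483 -0.0594] [[0.1, -1.3], [0.1, -1.5], [0.4, 1.2], [-0.6, 1.5]] rel -74.53718334833798
 peg [[ 0.6495 -0.0573  0.036 ]]
  brass [ 0.5938 -0.1701  0.038 ] jig [-0.0553 -0.1113]
  angle [ 0.6343 -0.1617  0.03  ] jig [-0.015 -0.102]
scene [ 0.4365 -0.1121] [[0.4294934211389139, -0.14233997980339558], [0.4551059980129241, -0.14603048111996736], [0.4431834909253719, -0.08183095289925851], [0.4184169115632309, -0.07834374528222199]]
0.06512124912893022 100.17097337703338
side [ 0.4404 -0.1127] [[0.43468786908066126, -0.14481975788726043], [0.457606531448953, -0.15039120449665444], [0.4479056597202645, -0.08032878602931048], [0.42124909563841395, -0.07540559463685553]]
0.0706915129741624 99.4197693509924
```

```bash
python3 - <<'E'
from h import *
np.set_printoptions(precision=3,suppress=True)
print(proj('scene',[[0,0,0],[0.178,0.598,0.238],[.44,-.11,0]]))
for p in [(335,180),(343,85),(362,185),(395,240),(333,195),(490,295),(410,125),(327,372),(397,300),(130,300),(326,130)]: 
  print(p,[ray('scene',p,z)[0].tolist() for z in(0,.2,.4)])
E
```

```text
[[144.129 108.18 ]
 [361.548 -69.228]
 [239.867 239.313]]
(335, 180) [[0.49042943537307715, 0.1335030733778948, -1.1102230246251565e-16], [0.5856762123583998, 0.013206912403845361, 0.20000000000000007], [0.6809229893437225, -0.10708924857020391, 0.4]]
(343, 85) [[0.3146894858925855, 0.37511002887759703, 0.0], [0.4490064527642301, 0.20110024355612888, 0.20000000000000007], [0.5833234196358745, 0.02709045823466083, 0.4]]
(362, 185) [[0.5440975934889212, 0.1614345239845466, 1.1102230246251565e-16], [0.6274129619661974, 0.03492869308497221, 0.20000000000000007], [0.7107283304434738, -0.0915771378146022, 0.39999999999999997]]
(395, 240) [[0.6823617870490353, 0.09535771921282354, 0.0], [0.734938508378399, -0.016458035143857463, 0.20000000000000007], [0.7875152297077628, -0.12827378950053853, 0.4]]
(333, 195) [[0.5131772644276871, 0.09953045166800567, 0.0], [0.6033667849195803, -0.013212977072620147, 0.20000000000000007], [0.6935563054114733, -0.1259564058132458, 0.4]]
(490, 295) [[0.8945033723618994, 0.11487456150481368, 0.0], [0.8999171575150523, -0.0012801421720621264, 0.2000000000000000
[... 284 characters left out ...]
085341525, 0.0], [0.7897308485381106, -0.2482517154191887, 0.20000000000000007], [0.8266439209321674, -0.29380392230422486, 0.4000000000000001]]
(397, 300) [[0.7647498544532682, -0.009929368194830201, 0.0], [0.7990102086312474, -0.09833788640654223, 0.20000000000000007], [0.8332705628092265, -0.1867464046182542, 0.39999999999999997]]
(130, 300) [[0.3770561549728194, -0.34170836218562534, 0.0], [0.4975078760039749, -0.35635637042887314, 0.20000000000000007], [0.6179595970351304, -0.37100437867212094, 0.39999999999999997]]
(326, 130) [[0.37997620709698054, 0.23271906842314383, 0.0], [0.4997787473851907, 0.09036538565261437, 0.20000000000000007], [0.6195812876734008, -0.05198829711791492, 0.4]]
```

Request:
move_arm(
  plan=[
    [[0,-40,0,0,0,0,0],[0,-40,0,0,0,0,0],[0,-40,0,0,0,0,0],[20,-25,-15,0,0,0,0],[27,-20,-20,0,0,0,0],[27,-10,-20,0,0,0,0],[27,0,-20,0,0,0,0],[27,0,-20,0,0,0,0],[27,0,-20,0,0,0,0],[27,0,-20,0,0,0,0],[27,0,-20,0,0,0,0]],
  ],
)

```text
time_s: 1.07
eef_pos: [0.3334, 0.3884, 0.418]
tcp_rot: [[0.964, -0.006, 0.267], [-0.267, -0.006, 0.964], [-0.004, -1.0, -0.007]]
wrist_force: [0.5, -0.0, 0.5]
gripper_width: 0.0883
```

```bash
cat >> h.py <<'E'
from scipy.spatial.transform import Rotation as Ro
def Rd(yaw):  # tool z at yaw deg (world), tool y down
    a=np.radians(yaw); z=np.array([np.cos(a),np.sin(a),0]); y=np.array([0,0,-1.]); return np.c_[np.cross(y,z),y,z]
def yawof(R): return np.degrees(np.arctan2(R[1,2],R[0,2]))
def rows(wps,p=None,R=None,grip=0):
    """wps: list of (pos mm-world m, yaw, nrows); prints rows"""
    o=r.get_obs(); p=np.array(o['eef_pos']) if p is None else np.array(p); R=np.array(o['tcp_rot']) if R is None else R
    out=[]
    for P,yaw,n in wps:
        P=np.array(P,float); p0=p.copy(); R0=R.copy(); rv=Ro.from_matrix(R0.T@Rd(yaw)).as_rotvec()
        for k in range(n):
            Pn=p0+(P-p0)*(k+1)/n; Rn=R0@Ro.from_rotvec(rv*(k+1)/n).as_matrix()
            d=R.T@(Pn-p)*1e3; w=np.degrees(Ro.from_matrix(R.T@Rn).as_rotvec())
            out.append([round(float(x),0)+0. for x in d]+[round(float(x),1)+0. for x in w]+[grip]); p=Pn;R=Rn
    for a in out: print(a,end=',\n')
    print('max',np.abs(out).max(0))
E
python3 - <<'E'
from h import *
rows([((.43,.10,.42),40,8),((.44,-.105,.30),10,9)])
E
```

```text
[21.0, 0.0, -32.0, 0.1, 4.3, 0.0, 0],
[24.0, 0.0, -30.0, 0.1, 4.3, 0.0, 0],
[26.0, 0.0, -28.0, 0.1, 4.3, 0.0, 0],
[28.0, 0.0, -26.0, 0.1, 4.3, 0.0, 0],
[30.0, 0.0, -24.0, 0.1, 4.3, 0.0, 0],
[31.0, 0.0, -21.0, 0.1, 4.3, 0.0, 0],
[33.0, 0.0, -19.0, 0.1, 4.3, 0.0, 0],
[34.0, 0.0, -17.0, 0.1, 4.3, 0.0, 0],
[18.0, 13.0, -14.0, 0.0, 3.3, 0.0, 0],
[19.0, 13.0, -13.0, 0.0, 3.3, 0.0, 0],
[20.0, 13.0, -12.0, 0.0, 3.3, 0.0, 0],
[20.0, 13.0, -10.0, 0.0, 3.3, 0.0, 0],
[21.0, 13.0, -9.0, 0.0, 3.3, 0.0, 0],
[21.0, 13.0, -8.0, 0.0, 3.3, 0.0, 0],
[22.0, 13.0, -7.0, 0.0, 3.3, 0.0, 0],
[22.0, 13.0, -5.0, 0.0, 3.3, 0.0, 0],
[22.0, 13.0, -4.0, 0.0, 3.3, 0.0, 0],
max [34.  13.  32.   0.1  4.3  0.   0. ]
```

Request:
move_arm(
  plan=[
    [[21,0,-32,0,4.3,0,0],[24,0,-30,0,4.3,0,0],[26,0,-28,0,4.3,0,0],[28,0,-26,0,4.3,0,0],[30,0,-24,0,4.3,0,0],[31,0,-21,0,4.3,0,0],[33,0,-19,0,4.3,0,0],[34,0,-17,0,4.3,0,0],[18,13,-14,0,3.3,0,0],[19,13,-13,0,3.3,0,0],[20,13,-12,0,3.3,0,0],[20,13,-10,0,3.3,0,0],[21,13,-9,0,3.3,0,0],[21,13,-8,0,3.3,0,0],[22,13,-7,0,3.3,0,0],[22,13,-5,0,3.3,0,0],[22,13,-4,0,3.3,0,0]],
  ],
)

```text
time_s: 2.48
eef_pos: [0.4319, -0.1371, 0.2996]
tcp_rot: [[0.118, 0.001, 0.993], [-0.993, -0.007, 0.118], [0.007, -1.0, 0.0]]
wrist_force: [-0.0, 0.3, -0.4]
gripper_width: 0.0879
```

```bash
python3 - <<'E'
from h import *
o=r.get_obs(); print(o['time_s'],o['q'].round(2),yawof(o['tcp_rot']))
cv2.imwrite('pics/w1.png',r.camera('wrist'))
cv2.imwrite('pics/s1.png',r.camera('scene'))
E
```

```text
2.4833 [ 0.03  0.39  0.25  1.99 -0.13  0.78  0.47] 6.778310162827617
```

View pics/w1.png

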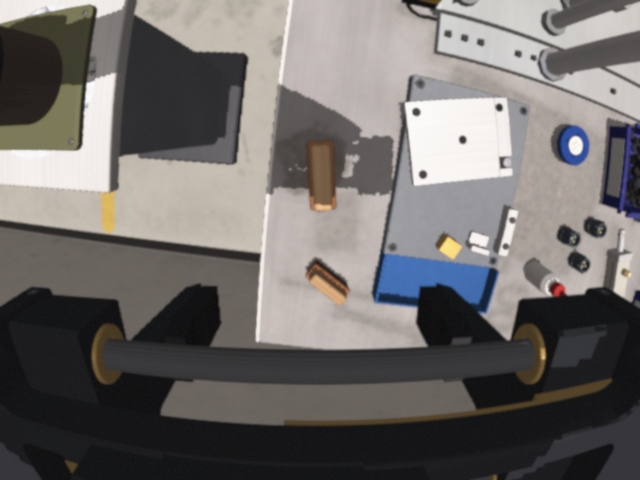

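View pics/s1.png

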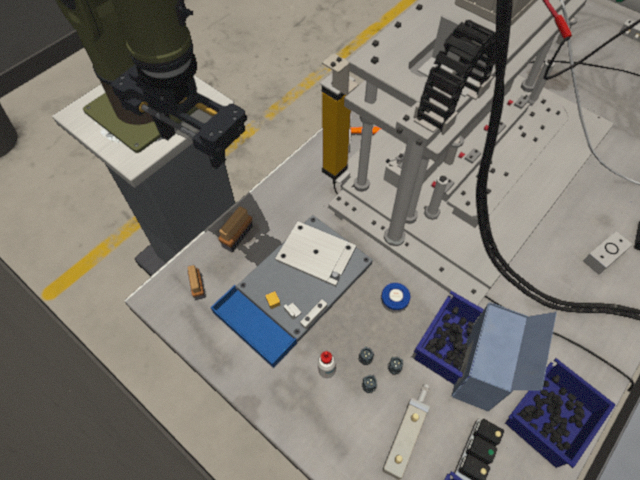

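```bash
cat >> h.py <<'E'
def wray(p,z,info=None):
    i=info or r.camera_info('wrist'); f=240/np.tan(np.radians(i['fov_y'])/2); R=np.array(i['R']);t=np.array(i['t'])
    d=np.atleast_2d(p).astype(float)-[i['cx'],i['cy']]; rr=np.linalg.norm(d,axis=1)+1e-9; th=rr/f
    v=np.c_[np.sin(th)[:,None]*d/rr[:,None],np.cos(th)]@R; C=-R.T@t
    return C+v*((z-C[2])/v[:,2])[:,None]
def crop(src,dst,x,y,w,h,s):
    a=cv2.imread(src)[y:y+h,x:x+w]; cv2.imwrite(dst,cv2.resize(a,None,fx=s,fy=s,interpolation=cv2.INTER_CUBIC))
E
python3 - <<'E'
from h import *
import pickle
i=r.camera_info('wrist'); pickle.dump(i,open('w1.pkl','wb'))
crop('pics/w1.png','pics/w1c.png',370,65,170,150,4)
crop('pics/w1.png','pics/w1d.png',370,190,170,130,4.5)
crop('pics/w1.png','pics/w1b.png',270,110,130,200,3)
E
```

```text
(no output)
```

View pics/w1c.png

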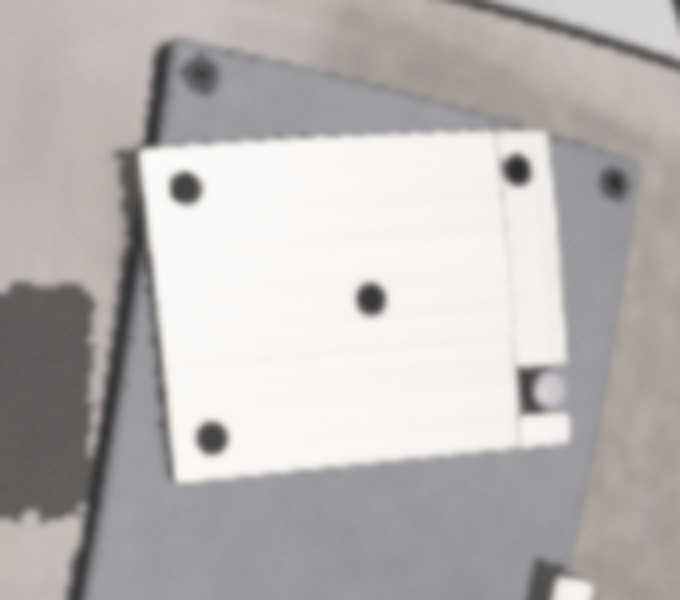

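View pics/w1d.png

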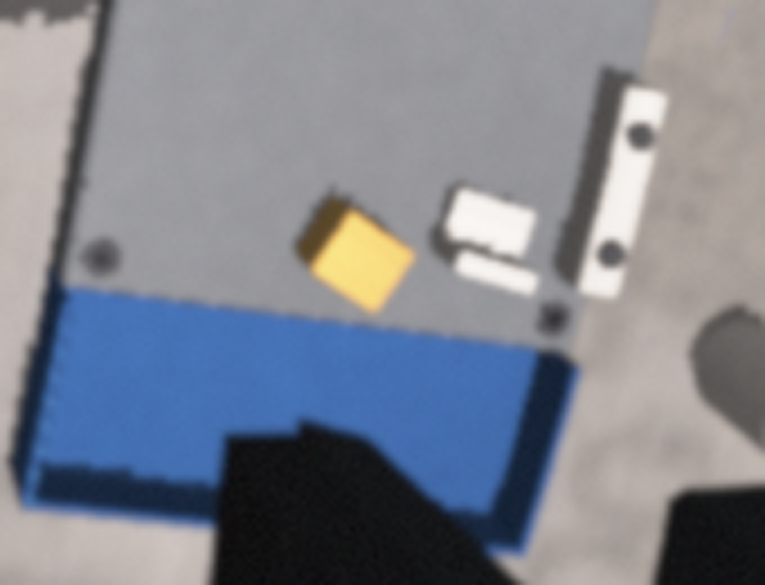

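View pics/w1b.png

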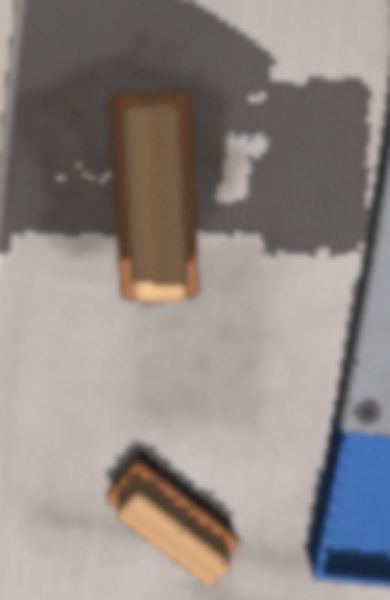

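```bash
python3 - <<'E'
from h import *
import pickle
np.set_printoptions(precision=4,suppress=True)
i=pickle.load(open('w1.pkl','rb'))
c=lambda P,x,y,s:np.c_[x+(np.array(P)[:,0]+.5)/s-.5,y+(np.array(P)[:,1]+.5)/s-.5]
C=lambda P,z:wray(c(P,370,65,4),z,i)[:,:2]
D=lambda P,z:wray(c(P,370,190,4.5),z,i)[:,:2]
B=lambda P,z:wray(c(P,270,110,3),z,i)[:,:2]
bed=np.r_[C([(165,42),(636,165)],.02),D([(535,349),(62,288)],.02)]
L=np.array([[-130,80],[30,80],[30,-138],[-130,-138]])/1e3
th,t,e=fit2(L,bed); print('jig',np.degrees(th),t,(e*1e3).round(1).tolist())
bar=D([(627,87),(667,95),(618,298),(580,290)],.037)
LB=np.array([[15.5,-55],[29.5,-55],[29.5,-115],[15.5,-115]])/1e3
th1,t1,e=fit2(np.r_[L,LB],np.r_[bed,bar]); print('jig+bar',np.degrees(th1),t1,(e*1e3).round(1).tolist())
peg=C([(549,389)],.036);print('peg',peg)
pl=C([(140,149),(548,130),(570,441),(176,482)],.03)
PL=np.array([[-79,-118],[-79,12],[17,12],[17,-118]])/1e3
th2,t2,e=fit2(PL,pl); print('plate',np.degrees(th2),t2,(e*1e3).round(1).tolist())
R=np.array([[np.cos(th1),-np.sin(th1)],[np.sin(th1),np.cos(th1)]])
for n,P,z in(('brass',[(352,208),(415,257),(377,312),(309,265)],.038),('angleTop',[(465,184),(537,208),(527,258),(447,233)],.04),('angleLow',[(460,252),(538,280),(530,294),(455,269)],.023)):
    w=D(P,z); print(n,w.mean(0),'jig',((w-peg[0])@R*1e3).round(1).tolist())
w=B([(121,101),(184,101),(190,290),(133,297)],.064); print('ridge',w.mean(0),w.tolist())
w=B([(110,93),(190,93),(199,296),(122,300)],.036); print('back',w.mean(0),w.tolist())
E
```

```text
jig -2.058533085264069 [ 0.6422 -0.0655] [[1.6, -2.8], [-0.1, -0.5], [-8.2, 2.9], [6.8, 0.4]]
jig+bar -1.4803926238670317 [ 0.6439 -0.0643] [[0.7, -2.8], [-1.0, -2.0], [-11.4, 1.4], [3.7, 0.5], [1.8, -0.0], [1.4, 0.0], [2.0, 1.1], [2.9, 1.8]]
peg [[ 0.6454 -0.0639]]
plate -75.75100087958899 [ 0.6442 -0.065 ] [[0.5, -0.3], [-0.1, -0.5], [-0.8, 0.4], [0.4, 0.3]]
brass [ 0.5909 -0.1765] jig [[-58.3, -100.3], [-37.0, -110.9], [-44.1, -127.5], [-66.7, -117.2]]
angleTop [ 0.6259 -0.1608] jig [[-28.4, -88.7], [-5.0, -92.0], [-4.3, -106.1], [-30.2, -102.6]]
angleLow [ 0.6388 -0.1798] jig [[-16.7, -111.3], [10.3, -115.9], [8.9, -120.4], [-16.9, -116.3]]
ridge [ 0.4286 -0.1093] [[0.41275689510227237, -0.07758196481512358], [0.4338681164200102, -0.07517706557274197], [0.44362080685141975, -0.13983299964878354], [0.4242507312143626, -0.14454547837915666]]
back [ 0.4284 -0.1117] [[0.4078061764138495, -0.07569580113158647], [0.436571466363791, -0.07243095860930003], [0.4488359157163456, -0.146891859908798], [0.42047356256198265, -0.15167047876197037]]
```

```bash
python3 - <<'E'
from h import *
import pickle
o=r.get_obs(); print(o['eef_pos'],yawof(o['tcp_rot']),np.abs(o['dq']).max())
i=r.camera_info('wrist'); pickle.dump(i,open('w2.pkl','wb'))
a=pickle.load(open('w1.pkl','rb')); print(np.abs(a['t']-i['t']).max(),np.abs(a['R']-i['R']).max())
cv2.imwrite('pics/w2.png',r.camera('wrist'))
cv2.imwrite('pics/w2.png',cv2.imread('pics/w2.png'))
crop('pics/w2.png','pics/w2c.png',370,65,170,150,4)
crop('pics/w2.png','pics/w2b.png',270,110,130,200,3)
E
```

```text
[ 0.43034728 -0.13946503  0.29873734] 6.506817585077893 0.06226979111130731
0.0 0.0
```

View pics/w2c.png

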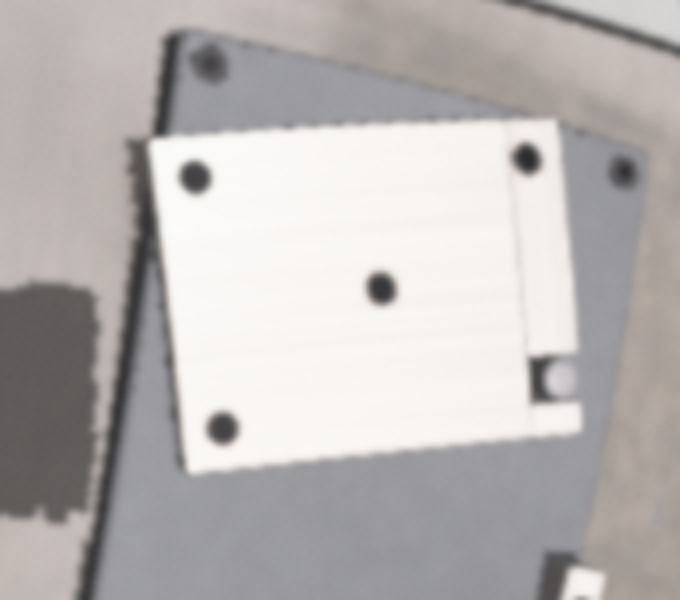

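View pics/w2b.png

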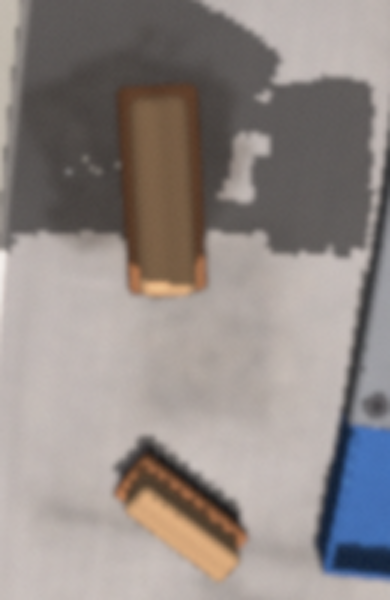

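```bash
python3 - <<'E'
from h import *
import pickle
np.set_printoptions(precision=4,suppress=True)
i=pickle.load(open('w2.pkl','rb'))
o=r.get_obs(); print(o['eef_pos'],yawof(o['tcp_rot']),np.abs(o['dq']).max(), np.abs(np.array(r.camera_info('wrist')['t'])-i['t']).max())
c=lambda P,x,y,s:np.c_[x+(np.array(P)[:,0]+.5)/s-.5,y+(np.array(P)[:,1]+.5)/s-.5]
C=lambda P,z:wray(c(P,370,65,4),z,i)[:,:2]
B=lambda P,z:wray(c(P,270,110,3),z,i)[:,:2]
peg=C([(559,378)],.036);print('peg',peg)
pl=C([(151,138),(557,120),(580,431),(187,471)],.03)
PL=np.array([[-79,-118],[-79,12],[17,12],[17,-118]])/1e3
th2,t2,e=fit2(PL,pl); print('plate',np.degrees(th2),t2,(e*1e3).round(1).tolist())
w=B([(129,94),(191,94),(198,285),(139,292)],.064); print('ridge',w.mean(0),w.tolist())
w=B([(118,86),(200,86),(207,291),(129,296)],.036); print('back',w.mean(0),w.tolist())
E
```

```text
[ 0.4312 -0.1373  0.2995] 6.741774492200469 0.043317235050291565 0.000707198867011205
peg [[ 0.6483 -0.06  ]]
plate -75.71012801398882 [ 0.647  -0.0613] [[0.5, -0.2], [-0.1, -0.4], [-0.6, 0.3], [0.3, 0.3]]
ridge [ 0.4309 -0.1069] [[0.4151758432596866, -0.0749138803250846], [0.4359364926459596, -0.07252327435240172], [0.4461642980739023, -0.13775776791791822], [0.4261252199408033, -0.14255180865769856]]
back [ 0.4312 -0.1092] [[0.4104054857405764, -0.07283664130600441], [0.4398684390837671, -0.06944805745768293], [0.45156790535136904, -0.14465822177732846], [0.4229040474548205, -0.1498647308754421]]
```

```bash
python3 - <<'E'
from h import *
rows([((.434,-.110,.20),9,3),((.434,-.110,.041),9,6)])
E
```

```text
[-9.0, 33.0, 2.0, 0.1, -0.8, 0.1, 0],
[-9.0, 33.0, 2.0, 0.1, -0.8, 0.1, 0],
[-9.0, 33.0, 2.0, 0.1, -0.8, 0.1, 0],
[0.0, 26.0, 0.0, 0.0, 0.0, 0.0, 0],
[0.0, 26.0, 0.0, 0.0, 0.0, 0.0, 0],
[0.0, 27.0, 0.0, 0.0, 0.0, 0.0, 0],
[0.0, 26.0, 0.0, 0.0, 0.0, 0.0, 0],
[0.0, 27.0, 0.0, 0.0, 0.0, 0.0, 0],
[0.0, 26.0, 0.0, 0.0, 0.0, 0.0, 0],
max [ 9.  33.   2.   0.1  0.8  0.1  0. ]
```

Request:
move_arm(
  plan=[
    [[-9,33,2,0,-0.8,0.1,0],[-9,33,2,0,-0.8,0.1,0],[-9,33,2,0,-0.8,0.1,0],[0,30,0,0,0,0,0],[0,30,0,0,0,0,0],[0,20,0,0,0,0,0],[0,10,0,0,0,0,0],[0,0,0,0,0,0,0]],
  ],
)

```text
time_s: 3.3
eef_pos: [0.4443, -0.099, 0.1082]
tcp_rot: [[0.181, 0.017, 0.983], [-0.983, 0.005, 0.181], [-0.002, -1.0, 0.017]]
wrist_force: [-0.1, 0.1, -0.1]
gripper_width: 0.0881
```

```bash
python3 - <<'E'
from h import *
cv2.imwrite('pics/s2.png',r.camera('scene'));cv2.imwrite('pics/d2.png',r.camera('side'))
a=cv2.resize(cv2.imread('pics/s2.png')[180:300,170:300],None,fx=3,fy=3,interpolation=2)
b=cv2.resize(cv2.imread('pics/d2.png')[160:280,150:280],None,fx=3,fy=3,interpolation=2)
cv2.imwrite('pics/c2.png',np.hstack([a,b]))
rows([((.434,-.110,.041),9,3)])
E
```

```text
[3.0, 23.0, -5.0, -0.4, 0.5, 0.0, 0],
[3.0, 23.0, -5.0, -0.4, 0.5, 0.0, 0],
[3.0, 23.0, -4.0, -0.4, 0.5, 0.0, 0],
max [ 3.  23.   5.   0.4  0.5  0.   0. ]
```

View pics/c2.png

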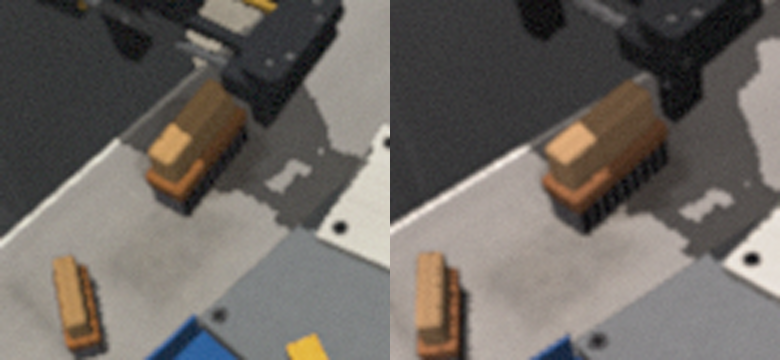

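The larger brush, at (195,130) in the left crop and clearly taller than its lookalike at (75,300), is under the open fingers.

Request:
move_arm(
  plan=[
    [[5,15,-7,-0.4,0.5,0,0],[3,15,-4,-0.4,0.5,0,0],[0,10,0,0,0,0,0],[0,10,0,0,0,0,0]],
  ],
)

```text
time_s: 3.73
eef_pos: [0.4426, -0.1085, 0.0649]
tcp_rot: [[0.167, 0.021, 0.986], [-0.986, 0.0, 0.167], [0.003, -1.0, 0.02]]
wrist_force: [0.1, 0.1, -0.9]
gripper_width: 0.0884
```

```bash
python3 - <<'E'
from h import *
rows([((.434,-.110,.041),9,2)])
E
```

```text
[0.0, 12.0, -5.0, -0.6, 0.3, 0.1, 0],
[0.0, 12.0, -4.0, -0.6, 0.3, 0.1, 0],
max [ 0.  12.   5.   0.6  0.3  0.1  0. ]
```

Request:
move_arm(
  plan=[
    [[0,9,-5,-0.6,0.3,0,0],[0,8,-5,-0.6,0,0,0],[0,4,0,0,0,0,0]],
  ],
)

```text
time_s: 3.98
eef_pos: [0.4351, -0.11, 0.045]
tcp_rot: [[0.162, 0.004, 0.987], [-0.987, -0.004, 0.162], [0.005, -1.0, 0.004]]
wrist_force: [0.6, -0.3, 0.1]
gripper_width: 0.0883
```

```bash
python3 - <<'E'
from h import *
print(r.get_obs()['q'].round(2))
rows([((.434,-.110,.041),9,2)])
E
```

```text
[ 0.13  0.86  0.02  2.23 -0.26  0.05  0.56]
[0.0, 2.0, -1.0, -0.1, 0.2, 0.1, 0],
[0.0, 2.0, -1.0, -0.1, 0.2, 0.1, 0],
max [0.  2.  1.  0.1 0.2 0.1 0. ]
```

Request:
move_arm(
  plan=[
    [[0,2,-1,0,0,0,1],[0,1,0,0,0,0,1],[0,0,0,0,0,0,1],[0,0,0,0,0,0,1],[0,0,0,0,0,0,1],[0,0,0,0,0,0,1],[0,0,0,0,0,0,1],[0,0,0,0,0,0,1]],
  ],
)

```text
time_s: 4.65
eef_pos: [0.4359, -0.1102, 0.0437]
tcp_rot: [[0.163, 0.006, 0.987], [-0.987, -0.005, 0.163], [0.006, -1.0, 0.005]]
wrist_force: [-0.5, -0.7, -0.5]
gripper_width: 0.0369
```

Request:
move_arm(
  plan=[
    [[0,0,0,0,0,0,1],[0,0,0,0,0,0,1],[0,0,0,0,0,0,1],[0,0,0,0,0,0,1]],
  ],
)

```text
time_s: 4.98
eef_pos: [0.4357, -0.1102, 0.0438]
tcp_rot: [[0.163, 0.006, 0.987], [-0.987, -0.005, 0.163], [0.006, -1.0, 0.005]]
wrist_force: [-0.1, -0.1, -0.1]
gripper_width: 0.0197
```

```bash
python3 - <<'E'
from h import *
rows([((.445,-.115,.13),9,3),((.62,-.118,.14),89,14)],grip=1)
E
```

```text
[2.0, -29.0, 3.0, -0.1, 0.1, 0.1, 1],
[2.0, -29.0, 3.0, -0.1, 0.1, 0.1, 1],
[2.0, -29.0, 3.0, -0.1, 0.1, 0.1, 1],
[2.0, -1.0, 12.0, 0.0, -5.7, 0.0, 1],
[3.0, -1.0, 12.0, 0.0, -5.7, 0.0, 1],
[5.0, -1.0, 12.0, 0.0, -5.7, 0.0, 1],
[6.0, -1.0, 11.0, 0.0, -5.7, 0.0, 1],
[7.0, -1.0, 11.0, 0.0, -5.7, 0.0, 1],
[8.0, -1.0, 10.0, 0.0, -5.7, 0.0, 1],
[9.0, -1.0, 9.0, 0.0, -5.7, 0.0, 1],
[10.0, -1.0, 8.0, 0.0, -5.7, 0.0, 1],
[10.0, -1.0, 7.0, 0.0, -5.7, 0.0, 1],
[11.0, -1.0, 6.0, 0.0, -5.7, 0.0, 1],
[12.0, -1.0, 5.0, 0.0, -5.7, 0.0, 1],
[12.0, -1.0, 4.0, 0.0, -5.7, 0.0, 1],
[12.0, -1.0, 2.0, 0.0, -5.7, 0.0, 1],
[12.0, -1.0, 1.0, 0.0, -5.7, 0.0, 1],
max [12.  29.  12.   0.1  5.7  0.1  1. ]
```

Request:
move_arm(
  plan=[
    [[2,-29,3,0,0,0,1],[2,-29,3,0,0,0,1],[2,-29,3,0,0,0,1],[2,-1,12,0,-5.7,0,1],[3,-1,12,0,-5.7,0,1],[5,-1,12,0,-5.7,0,1],[6,-1,11,0,-5.7,0,1],[7,-1,11,0,-5.7,0,1],[8,-1,10,0,-5.7,0,1],[9,-1,9,0,-5.7,0,1],[10,-1,8,0,-5.7,0,1],[10,-1,7,0,-5.7,0,1],[11,-1,6,0,-5.7,0,1],[12,-1,5,0,-5.7,0,1],[12,-1,4,0,-5.7,0,1],[12,-1,2,0,-5.7,0,1],[12,-1,1,0,-5.7,0,1],[0,0,0,0,0,0,1]],
  ],
)

```text
time_s: 6.48
eef_pos: [0.6206, -0.1121, 0.1441]
tcp_rot: [[0.999, -0.012, -0.053], [0.053, -0.004, 0.999], [-0.012, -1.0, -0.003]]
wrist_force: [0.6, 0.6, -1.1]
gripper_width: 0.02
```

```bash
python3 - <<'E'
from h import *
o=r.get_obs(); print(o['q'].round(2),o['eef_pos'],yawof(o['tcp_rot']))
for n,c in(('scene',(190,190)),('side',(160,190))):
    cv2.imwrite(f'pics/{n}3.png',r.camera(n)); crop(f'pics/{n}3.png',f'pics/{n}3c.png',c[0],c[1],200,180,3.3)
rows([((.62,-.120,.14),89,2)],grip=1)
E
```

```text
[ 0.23  0.82 -0.24  1.62  0.26  0.75  1.5 ] [ 0.62057814 -0.11206966  0.14408087] 93.05814486889315
[1.0, 2.0, -4.0, 0.1, 1.9, -0.5, 1],
[1.0, 2.0, -4.0, 0.1, 1.9, -0.5, 1],
max [1.  2.  4.  0.1 1.9 0.5 1. ]
```

View pics/scene3c.png

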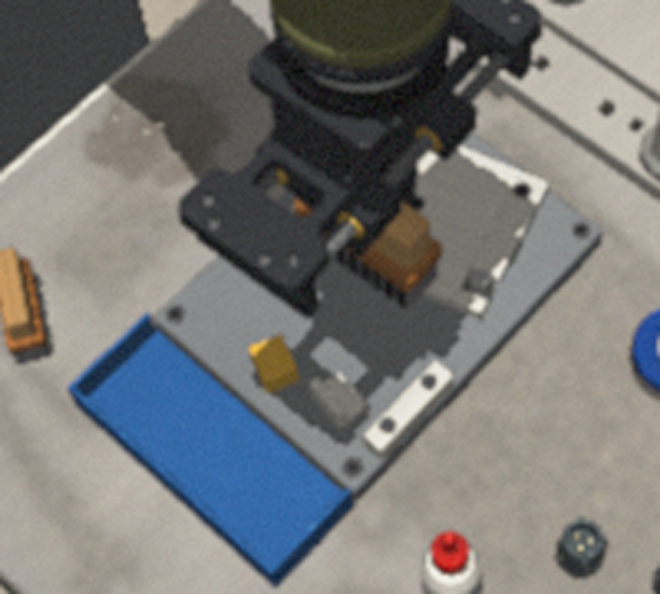

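View pics/side3c.png

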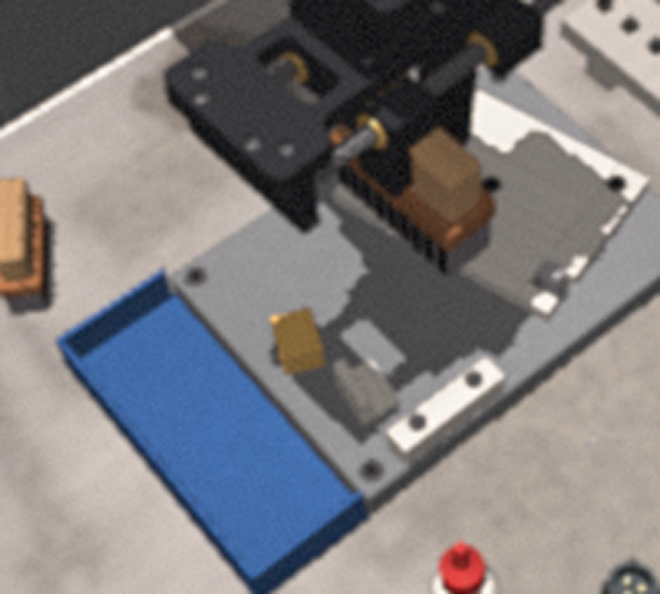

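```bash
python3 - <<'E'
from h import *
np.set_printoptions(precision=4,suppress=True)
f=lambda n,p:((190 if n=='scene' else 160)+p[0]/3.3,190+p[1]/3.3)
for nm,a,b in(('bristle bottom front +x',(405,300),(445,272)),('ridge top +x front',(412,250),(438,205)),('ridge top +x back',(432,238),(482,184)),('back top front',(404,283),(450,245)),('angle near-low',(345,428),(368,440)),('angle far',(370,395),(398,408)),('angle flat corner N',(325,338),(355,320)),('brass top c',(273,358),(298,335))):
    X=tri('scene',f('scene',a),'side',f('side',b)); d=X[:2]-[.649,-.0585]; print(nm,X,'jig',d[0]-.0192*d[1],d[1]+.0192*d[0])
E
```

```text
bristle bottom front +x [ 0.6491 -0.1212  0.0998] jig 0.0012711779525493559 -0.06268146857175029
ridge top +x front [ 0.6542 -0.1239  0.1618] jig 0.0064290494941610194 -0.06529042124022871
ridge top +x back [ 0.6578 -0.1078  0.1615] jig 0.009711120334750287 -0.049097486624495264
back top front [ 0.6479 -0.1184  0.1157] jig 1.1223408637205763e-05 -0.05991270154298567
angle near-low [ 0.6358 -0.1629 -0.0225] jig -0.011189047377030118 -0.10467222790344842
angle far [ 0.635  -0.1413 -0.0162] jig -0.012440268559208711 -0.08308927988868182
angle flat corner N [ 0.6106 -0.1463  0.04  ] jig -0.03672212194393732 -0.08855957626382507
brass top c [ 0.5925 -0.1692  0.0277] jig -0.05441075213754537 -0.11176373629456159
```

Request:
move_arm(
  plan=[
    [[0,3,-4,0.1,1.9,-0.3,1],[0,10,-4,0,1.9,-0.3,1],[0,20,0,0,0,0,1],[0,20,0,0,0,0,1],[0,10,0,0,0,0,1],[0,5,0,0,0,0,1],[0,0,0,0,0,0,1]],
  ],
)

```text
time_s: 7.17
eef_pos: [0.6102, -0.1238, 0.0727]
tcp_rot: [[0.999, -0.011, 0.045], [-0.045, -0.006, 0.999], [-0.011, -1.0, -0.007]]
wrist_force: [-1.0, -0.5, -1.3]
gripper_width: 0.0196
```

```bash
python3 - <<'E'
from h import *
print(yawof(r.get_obs()['tcp_rot']))
rows([((.6198,-.120,.067),89,2)],grip=1)
E
```

```text
87.43310370778113
[5.0, 3.0, 2.0, 0.2, -0.8, -0.3, 1],
[5.0, 3.0, 2.0, 0.2, -0.8, -0.3, 1],
max [5.  3.  2.  0.2 0.8 0.3 1. ]
```

Request:
move_arm(
  plan=[
    [[5,3,2,0.2,-0.8,-0.3,1],[5,2,2,0.2,-0.7,-0.3,1],[0,0,0,0,0,0,1],[0,0,0,0,0,0,1]],
  ],
)

```text
time_s: 7.5
eef_pos: [0.6223, -0.1201, 0.0692]
tcp_rot: [[1.0, 0.003, 0.018], [-0.018, 0.001, 1.0], [0.003, -1.0, 0.001]]
wrist_force: [-0.8, 0.2, -1.3]
gripper_width: 0.0197
```

```bash
python3 - <<'E'
from h import *
print(yawof(r.get_obs()['tcp_rot']))
rows([((.6198,-.120,.067),89,2)],grip=1)
E
```

```text
88.9685190383732
[-1.0, 1.0, 0.0, 0.0, 0.0, 0.1, 1],
[-1.0, 1.0, 0.0, 0.0, 0.0, 0.1, 1],
max [1.  1.  0.  0.  0.  0.1 1. ]
```

Request:
move_arm(
  plan=[
    [[-3,2,0,0,0,0,1],[-1,0,-6,0,0,0,1],[0,0,-10,0,0,0,1],[0,0,-10,0,0,0,1],[0,0,-10,0,0,0,1],[0,0,-6,0,0,0,1]],
  ],
)

```text
time_s: 8.0
eef_pos: [0.6183, -0.1646, 0.0687]
tcp_rot: [[1.0, 0.006, 0.016], [-0.016, 0.001, 1.0], [0.006, -1.0, 0.001]]
wrist_force: [-0.3, -0.2, -1.4]
gripper_width: 0.0199
```

```bash
python3 - <<'E'
from h import *
print(yawof(r.get_obs()['tcp_rot']))
for n,c in(('scene',(190,220)),('side',(160,220))):
    cv2.imwrite(f'pics/{n}4.png',r.camera(n)); crop(f'pics/{n}4.png',f'pics/{n}4c.png',c[0],c[1],150,150,2.6)
cv2.imwrite('pics/c4.png',np.hstack([cv2.imread('pics/scene4c.png'),cv2.imread('pics/side4c.png')]))
rows([((.6184,-.195,.067),89,3)],grip=1)
E
```

```text
89.07328769205166
[0.0, 1.0, -10.0, 0.0, 0.0, 0.1, 1],
[0.0, 1.0, -10.0, 0.0, 0.0, 0.1, 1],
[0.0, 1.0, -10.0, 0.0, 0.0, 0.1, 1],
max [ 0.   1.  10.   0.   0.   0.1  1. ]
```

View pics/c4.png

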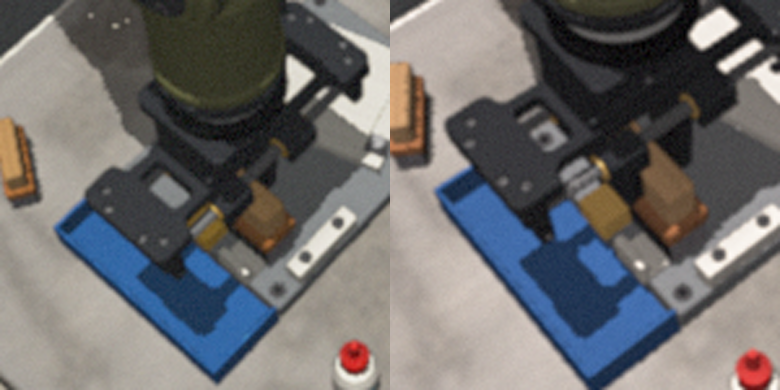

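Both offcuts are ahead of the brush at the trough edge (left crop: brass at (210,235), angle at (240,262)). I'll keep sweeping.

Request:
move_arm(
  plan=[
    [[0,1,-10,0,0,0,1],[0,0,-10,0,0,0,1],[0,0,-10,0,0,0,1],[0,0,-4,0,0,0,1],[0,0,0,0,0,0,1],[0,0,0,0,0,0,1]],
  ],
)

```text
time_s: 8.6
eef_pos: [0.6176, -0.2027, 0.0672]
tcp_rot: [[1.0, 0.006, 0.018], [-0.018, 0.002, 1.0], [0.006, -1.0, 0.002]]
wrist_force: [-0.2, 0.6, -1.1]
gripper_width: 0.0198
```

```bash
python3 - <<'E'
from h import *
for n,c in(('scene',(190,220)),('side',(160,220))):
    cv2.imwrite(f'pics/{n}5.png',r.camera(n)); crop(f'pics/{n}5.png',f'pics/{n}5c.png',c[0],c[1],150,150,2.6)
cv2.imwrite('pics/c5.png',np.hstack([cv2.imread('pics/scene5c.png'),cv2.imread('pics/side5c.png')]))
E
```

```text
(no output)
```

View pics/c5.png

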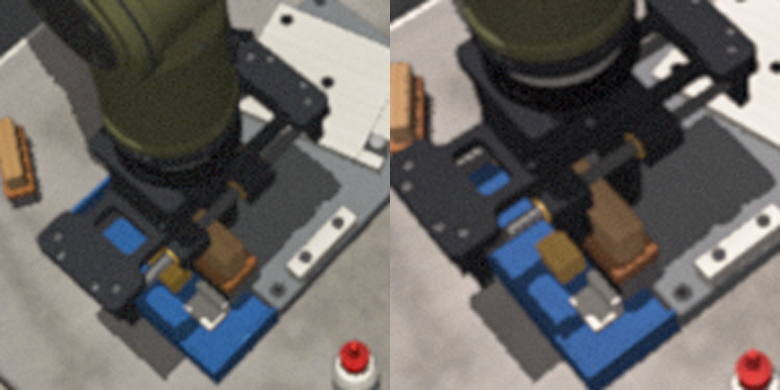

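```bash
python3 - <<'E'
from h import *
rows([((.617,-.198,.14),89,3),((.60,-.15,.16),80,3),((.45,-.107,.12),9,12)],grip=1)
E
```

```text
[0.0, -24.0, 1.0, 0.0, 0.0, 0.1, 1],
[0.0, -24.0, 1.0, 0.0, 0.0, 0.1, 1],
[0.0, -24.0, 1.0, 0.0, 0.0, 0.1, 1],
[-6.0, -7.0, 16.0, 0.0, 3.0, 0.0, 1],
[-7.0, -7.0, 16.0, 0.0, 3.0, 0.0, 1],
[-8.0, -7.0, 15.0, 0.0, 3.0, 0.0, 1],
[-13.0, 3.0, 1.0, 0.0, 5.9, 0.0, 1],
[-13.0, 3.0, 0.0, 0.0, 5.9, 0.0, 1],
[-13.0, 3.0, -1.0, 0.0, 5.9, 0.0, 1],
[-13.0, 3.0, -3.0, 0.0, 5.9, 0.0, 1],
[-12.0, 3.0, -4.0, 0.0, 5.9, 0.0, 1],
[-12.0, 3.0, -5.0, 0.0, 5.9, 0.0, 1],
[-11.0, 3.0, -6.0, 0.0, 5.9, 0.0, 1],
[-11.0, 3.0, -8.0, 0.0, 5.9, 0.0, 1],
[-10.0, 3.0, -9.0, 0.0, 5.9, 0.0, 1],
[-9.0, 3.0, -10.0, 0.0, 5.9, 0.0, 1],
[-8.0, 3.0, -10.0, 0.0, 5.9, 0.0, 1],
[-7.0, 3.0, -11.0, 0.0, 5.9, 0.0, 1],
max [13.  24.  16.   0.   5.9  0.1  1. ]
```

Request:
move_arm(
  plan=[
    [[0,-24,1,0,0,0,1],[0,-24,1,0,0,0,1],[0,-24,1,0,0,0,1],[-6,-7,16,0,3,0,1],[-7,-7,16,0,3,0,1],[-8,-7,15,0,3,0,1],[-13,3,1,0,5.9,0,1],[-13,3,0,0,5.9,0,1],[-13,3,-1,0,5.9,0,1],[-13,3,-3,0,5.9,0,1],[-12,3,-4,0,5.9,0,1],[-12,3,-5,0,5.9,0,1],[-11,3,-6,0,5.9,0,1],[-11,3,-8,0,5.9,0,1],[-10,3,-9,0,5.9,0,1],[-9,3,-10,0,5.9,0,1],[-8,3,-10,0,5.9,0,1],[-7,3,-11,0,5.9,0,1],[0,0,0,0,0,0,1]],
  ],
)

```text
time_s: 10.28
eef_pos: [0.4448, -0.0855, 0.1286]
tcp_rot: [[0.112, 0.013, 0.994], [-0.994, 0.009, 0.112], [-0.007, -1.0, 0.013]]
wrist_force: [-0.6, 0.0, -1.2]
gripper_width: 0.0196
```

```bash
python3 - <<'E'
from h import *
for n,c in(('scene',(180,200)),('side',(150,200))):
    cv2.imwrite(f'pics/{n}6.png',r.camera(n)); crop(f'pics/{n}6.png',f'pics/{n}6c.png',c[0],c[1],200,180,2)
cv2.imwrite('pics/c6.png',np.hstack([cv2.imread('pics/scene6c.png'),cv2.imread('pics/side6c.png')]))
rows([((.45,-.107,.046),9,4)],grip=1)
E
```

```text
[5.0, 21.0, -1.0, -0.3, -0.6, -0.1, 1],
[5.0, 21.0, -1.0, -0.3, -0.6, -0.1, 1],
[5.0, 21.0, -1.0, -0.3, -0.6, -0.1, 1],
[5.0, 21.0, 0.0, -0.3, -0.6, -0.1, 1],
max [ 5.  21.   1.   0.3  0.6  0.1  1. ]
```

View pics/c6.png

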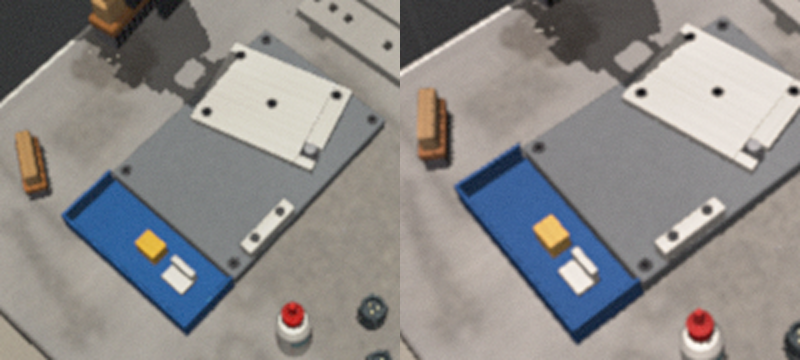

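Both offcuts lie on the trough floor (left crop: (150,245) and (180,275)), and the plate hasn't moved. Next I'll put the brush down.

Request:
move_arm(
  plan=[
    [[6,15,2,-0.3,-0.6,0,1],[6,20,0,-0.3,-0.6,0,1],[5,20,0,-0.3,-0.6,0,1],[3,15,0,0,0,0,1],[0,5,0,0,0,0,1],[0,0,0,0,0,0,1]],
  ],
)

```text
time_s: 10.88
eef_pos: [0.4674, -0.1077, 0.0535]
tcp_rot: [[0.169, 0.022, 0.985], [-0.986, 0.004, 0.169], [-0.001, -1.0, 0.022]]
wrist_force: [-0.3, -0.2, -0.8]
gripper_width: 0.02
```

```bash
python3 - <<'E'
from h import *
rows([((.45,-.107,.045),9,2)],grip=1)
E
```

```text
[-2.0, 4.0, -9.0, -0.6, 0.4, 0.0, 1],
[-2.0, 4.0, -9.0, -0.6, 0.4, 0.0, 1],
max [2.  4.  9.  0.6 0.4 0.  1. ]
```

Request:
move_arm(
  plan=[
    [[-1,0,-9,-0.6,0,0,1],[0,1,-9,-0.6,0,0,1],[0,2,0,0,0,0,1],[0,1,0,0,0,0,1]],
  ],
)

```text
time_s: 11.22
eef_pos: [0.4501, -0.11, 0.0512]
tcp_rot: [[0.172, 0.004, 0.985], [-0.985, 0.0, 0.172], [0.001, -1.0, 0.004]]
wrist_force: [-0.3, 0.9, -1.0]
gripper_width: 0.0198
```

```bash
python3 - <<'E'
from h import *
rows([((.45,-.107,.044),9,2)],grip=1)
E
```

```text
[-1.0, 4.0, 0.0, -0.1, 0.5, 0.0, 1],
[-1.0, 4.0, 0.0, -0.1, 0.5, 0.0, 1],
max [1.  4.  0.  0.1 0.5 0.  1. ]
```

Request:
move_arm(
  plan=[
    [[0,4,0,0,0,0,1],[0,3,0,0,0,0,1],[0,2,0,0,0,0,1],[0,0,0,0,0,0,1]],
  ],
)

```text
time_s: 11.55
eef_pos: [0.4503, -0.1097, 0.0437]
tcp_rot: [[0.173, 0.006, 0.985], [-0.985, -0.0, 0.173], [0.001, -1.0, 0.006]]
wrist_force: [-0.7, 0.1, -1.0]
gripper_width: 0.0199
```

Request:
move_arm(
  plan=[
    [[0,2,0,0,0,0,1],[0,1,0,0,0,0,1],[0,0,0,0,0,0,1]],
  ],
)

```text
time_s: 11.8
eef_pos: [0.4505, -0.1096, 0.0437]
tcp_rot: [[0.173, 0.009, 0.985], [-0.985, -0.0, 0.173], [0.002, -1.0, 0.008]]
wrist_force: [-0.2, 0.0, -1.3]
gripper_width: 0.0197
```

Request:
move_arm(
  plan=[
    [[0,0,0,0,0,0,0],[0,0,0,0,0,0,0],[0,0,0,0,0,0,0],[0,0,0,0,0,0,0],[0,0,0,0,0,0,0],[0,0,0,0,0,0,0],[0,0,0,0,0,0,0],[0,0,0,0,0,0,0]],
  ],
)

```text
time_s: 12.47
eef_pos: [0.4514, -0.1094, 0.0429]
tcp_rot: [[0.174, 0.009, 0.985], [-0.985, -0.0, 0.174], [0.002, -1.0, 0.009]]
wrist_force: [-0.1, -0.4, 0.0]
gripper_width: 0.0709
```

```bash
python3 - <<'E'
from h import *
print(r.get_obs()['q'].round(3),r.get_obs()['gripper_width'])
c=lambda x,y:None
# push geometry
import numpy as np
P=np.array([.649,-.0590])
for ang in range(-76,0,5):
    a=np.radians(ang-0); R=np.array([[np.cos(a),-np.sin(a)],[np.sin(a),np.cos(a)]])
    print(ang,(P+R@np.array([-.079-.009,-.103])).round(4), end='; ')
E
```

```text
[ 0.124  0.866  0.024  2.189 -0.25   0.08   0.564] 0.07089804276992288
-76 [0.5278 0.0015]; -71 [ 0.523  -0.0093]; -66 [ 0.5191 -0.0205]; -61 [ 0.5163 -0.032 ]; -56 [ 0.5144 -0.0436]; -51 [ 0.5136 -0.0554]; -46 [ 0.5138 -0.0672]; -41 [ 0.515 -0.079]; -36 [ 0.5173 -0.0906]; -31 [ 0.5205 -0.102 ]; -26 [ 0.5248 -0.113 ]; -21 [ 0.5299 -0.1236]; -16 [ 0.536  -0.1338]; -11 [ 0.543  -0.1433]; -6 [ 0.5507 -0.1522]; -1 [ 0.5592 -0.1604];
```

```bash
python3 - <<'E'
from h import *
for a,b in(((410,128),(425,75)),((323,88),(331,44)),((330,62),(345,10)),((397,242),(402,245)),((330,205),(332,200)),((490,298),(489,312))): print(a,tri('scene',a,'side',b).round(3))
rows([((.45,-.107,.15),10,4),((.515,-.02,.13),14,6),((.5245,.015,.06),14.3,4)],grip=1)
E
```

```text
(410, 128) [0.698 0.031 0.391]
(323, 88) [0.514 0.066 0.326]
(330, 62) [0.518 0.082 0.37 ]
(397, 242) [0.7   0.066 0.048]
(330, 205) [0.532 0.066 0.016]
(490, 298) [ 0.897 -0.018  0.2  ]
[-1.0, -27.0, 0.0, -0.1, 0.0, 0.0, 1],
[-1.0, -27.0, 0.0, -0.1, 0.0, 0.0, 1],
[-1.0, -27.0, 0.0, -0.1, 0.0, 0.0, 1],
[-1.0, -27.0, 0.0, -0.1, 0.0, 0.0, 1],
[-12.0, 3.0, 13.0, 0.0, -0.7, 0.0, 1],
[-12.0, 3.0, 13.0, 0.0, -0.7, 0.0, 1],
[-12.0, 3.0, 13.0, 0.0, -0.7, 0.0, 1],
[-12.0, 3.0, 14.0, 0.0, -0.7, 0.0, 1],
[-12.0, 3.0, 14.0, 0.0, -0.7, 0.0, 1],
[-12.0, 3.0, 14.0, 0.0, -0.7, 0.0, 1],
[-8.0, 17.0, 4.0, 0.0, -0.1, 0.0, 1],
[-8.0, 17.0, 4.0, 0.0, -0.1, 0.0, 1],
[-8.0, 17.0, 4.0, 0.0, -0.1, 0.0, 1],
[-8.0, 17.0, 4.0, 0.0, -0.1, 0.0, 1],
max [12.  27.  14.   0.1  0.7  0.   1. ]
```

```bash
python3 - <<'E'
s=open('h.py').read()
s=s.replace("def rows(wps,p=None,R=None,grip=0):","def rows(wps,p=None,R=None,grip=0,tilt=0):\n    Rt=Ro.from_euler('z',tilt,degrees=True).as_matrix()").replace("R0.T@Rd(yaw)","R0.T@Rd(yaw)@Rt")
open('h.py','w').write(s)
from h import *
rows([((.45,-.107,.15),10,4)],grip=1)
rows([((.505,-.03,.13),14,6),((.523,.017,.06),14.3,4)],p=(.45,-.107,.15),R=Rd(10),grip=1,tilt=10)
E
```

```text
[-1.0, -27.0, 0.0, -0.1, 0.0, 0.0, 1],
[-1.0, -27.0, 0.0, -0.1, 0.0, 0.0, 1],
[-1.0, -27.0, 0.0, -0.1, 0.0, 0.0, 1],
[-1.0, -27.0, 0.0, -0.1, 0.0, 0.0, 1],
max [ 1.  27.   0.   0.1  0.   0.   1. ]
[-11.0, 3.0, 11.0, -0.1, -0.7, 1.7, 1],
[-11.0, 4.0, 11.0, -0.1, -0.7, 1.7, 1],
[-11.0, 4.0, 12.0, -0.1, -0.7, 1.7, 1],
[-10.0, 4.0, 12.0, -0.1, -0.7, 1.7, 1],
[-10.0, 5.0, 12.0, -0.1, -0.7, 1.7, 1],
[-10.0, 5.0, 12.0, -0.1, -0.7, 1.7, 1],
[-7.0, 19.0, 7.0, 0.0, -0.1, 0.0, 1],
[-7.0, 19.0, 7.0, 0.0, -0.1, 0.0, 1],
[-7.0, 19.0, 7.0, 0.0, -0.1, 0.0, 1],
[-7.0, 19.0, 7.0, 0.0, -0.1, 0.0, 1],
max [11.  19.  12.   0.1  0.7  1.7  1. ]
```

Request:
move_arm(
  plan=[
    [[0,-10,0,0,0,0,0],[0,-25,0,0,0,0,0],[0,-27,0,0,0,0,0],[0,-27,0,0,0,0,0.5],[0,-18,0,0,0,0,1],[-11,3,11,0,-0.7,1.7,1],[-11,4,11,0,-0.7,1.7,1],[-11,4,12,0,-0.7,1.7,1],[-10,4,12,0,-0.7,1.7,1],[-10,5,12,0,-0.7,1.7,1],[-10,5,12,0,-0.7,1.7,1],[0,0,0,0,0,0,1]],
  ],
)

```text
time_s: 13.47
eef_pos: [0.5058, -0.0287, 0.1436]
tcp_rot: [[0.245, -0.027, 0.969], [-0.952, 0.181, 0.246], [-0.182, -0.983, 0.019]]
wrist_force: [0.8, 0.6, 0.3]
gripper_width: 0.0301
```

```bash
python3 - <<'E'
from h import *
o=r.get_obs();print(o['q'].round(2),yawof(o['tcp_rot']))
cv2.imwrite('pics/s7.png',r.camera('scene'))
crop('pics/s7.png','pics/s7c.png',150,60,260,220,2.5)
rows([((.523,.017,.055),14.3,4)],grip=1,tilt=10)
E
```

```text
[ 0.11  0.71 -0.05  1.97 -0.3   0.52  0.59] 14.240108447738422
[-6.0, 24.0, 7.0, -0.3, 0.0, -0.1, 1],
[-6.0, 24.0, 7.0, -0.3, 0.0, -0.1, 1],
[-6.0, 24.0, 7.0, -0.3, 0.0, -0.1, 1],
[-6.0, 24.0, 7.0, -0.3, 0.0, -0.1, 1],
max [ 6.  24.   7.   0.3  0.   0.1  1. ]
```

View pics/s7c.png

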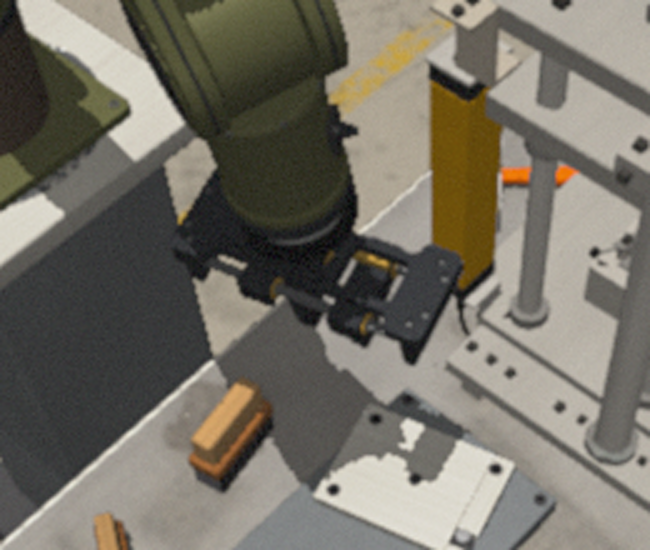

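Request:
move_arm(
  plan=[
    [[-6,18,7,-0.3,0,0,1],[-6,20,7,-0.3,0,0,1],[-6,20,7,-0.3,0,0,1],[-6,15,7,-0.3,0,0,1],[0,0,0,0,0,0,1],[0,0,0,0,0,0,1]],
  ],
)

```text
time_s: 14.02
eef_pos: [0.52, 0.007, 0.0779]
tcp_rot: [[0.238, -0.047, 0.97], [-0.956, 0.164, 0.243], [-0.17, -0.985, -0.006]]
wrist_force: [-0.2, -0.6, -0.2]
gripper_width: 0.0007
```

```bash
python3 - <<'E'
from h import *
import pickle
o=r.get_obs();print(yawof(o['tcp_rot']))
cv2.imwrite('pics/s8.png',r.camera('scene'));cv2.imwrite('pics/d8.png',r.camera('side'))
i=r.camera_info('wrist');pickle.dump(i,open('w8.pkl','wb'));cv2.imwrite('pics/w8.png',r.camera('wrist'))
crop('pics/s8.png','pics/s8c.png',230,130,150,160,2.6);crop('pics/d8.png','pics/d8c.png',220,110,150,160,2.6)
cv2.imwrite('pics/c8.png',np.hstack([cv2.imread('pics/s8c.png'),cv2.imread('pics/d8c.png')]))
rows([((.523,.017,.026),14.3,2)],grip=1,tilt=10)
E
```

```text
14.040106188210986
[0.0, 27.0, 2.0, 0.1, -0.2, 0.1, 1],
[0.0, 27.0, 2.0, 0.1, -0.2, 0.1, 1],
max [ 0.  27.   2.   0.1  0.2  0.1  1. ]
```

View pics/c8.png

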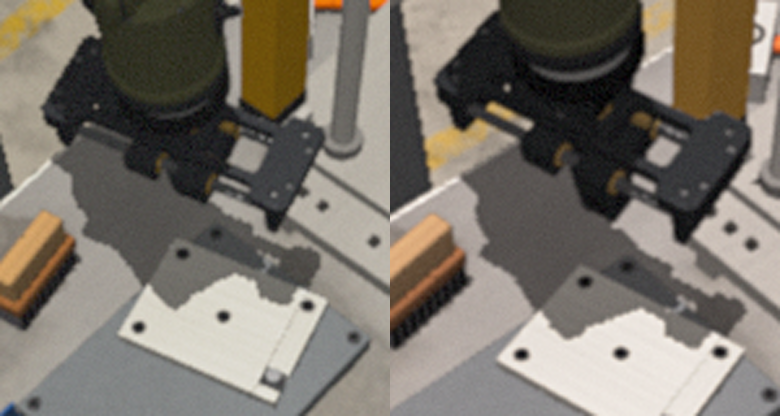

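View pics/w8.png

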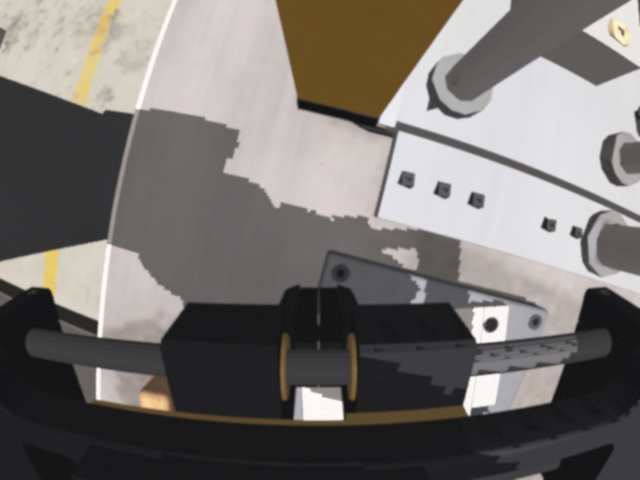

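```bash
python3 - <<'E'
from h import *
import pickle
i=pickle.load(open('w8.pkl','rb'))
for p,z in(((300,103),.03),((390,130),.03),((380,215),.04),((603,275),.05),((330,250),.02),((545,310),.02)): print(p,wray([p],z,i).round(3))
E
```

```text
(300, 103) [[0.485 0.101 0.03 ]]
(390, 130) [[0.537 0.099 0.03 ]]
(380, 215) [[0.542 0.051 0.04 ]]
(603, 275) [[0.693 0.053 0.05 ]]
(330, 250) [[0.522 0.024 0.02 ]]
(545, 310) [[0.676 0.019 0.02 ]]
```

Request:
move_arm(
  plan=[
    [[-7,12,1,0,0,0,1],[-3,14,1,0,0,0,1],[0,14,1,0,0,0,1],[0,7,0,0,0,0,1],[0,0,0,0,0,0,1]],
  ],
)

```text
time_s: 14.58
eef_pos: [0.5215, 0.0194, 0.0381]
tcp_rot: [[0.232, -0.035, 0.972], [-0.959, 0.16, 0.235], [-0.164, -0.987, 0.003]]
wrist_force: [-0.6, -0.8, 0.4]
gripper_width: 0.0002
```

```bash
python3 - <<'E'
from h import *
o=r.get_obs();print(yawof(o['tcp_rot']))
rows([((.523,.016,.026),14.3,2)],grip=1,tilt=10)
E
```

```text
13.571374599172204
[3.0, 6.0, 0.0, -0.2, -0.3, 0.3, 1],
[3.0, 6.0, 0.0, -0.2, -0.3, 0.3, 1],
max [3.  6.  0.  0.2 0.3 0.3 1. ]
```

Request:
move_arm(
  plan=[
    [[1,6,1,-0.2,-0.3,0.3,1],[1,5,1,-0.2,-0.3,0.3,1],[0,0,0,0,0,0,1]],
  ],
)

```text
time_s: 14.83
eef_pos: [0.5244, 0.0178, 0.0279]
tcp_rot: [[0.241, -0.043, 0.97], [-0.955, 0.168, 0.245], [-0.173, -0.985, -0.0]]
wrist_force: [0.2, -0.5, 0.3]
gripper_width: 0.0007
```

```bash
python3 - <<'E'
from h import *
o=r.get_obs();print(yawof(o['tcp_rot']))
P=np.array([.649,-.0585])
W=[]
for ang in range(-75,-44,5):
    a=np.radians(ang); R=np.array([[np.cos(a),-np.sin(a)],[np.sin(a),np.cos(a)]])
    W.append((tuple(P+R@np.array([-.088,-.101]))+(.026,),ang+90,2 if ang==-75 else 1))
rows(W,grip=1,tilt=10)
E
```

```text
14.181487352155477
[9.0, -1.0, 0.0, -0.1, -0.4, 0.0, 1],
[9.0, -1.0, 0.0, -0.1, -0.4, 0.0, 1],
[9.0, -2.0, -7.0, -0.9, -4.9, 0.0, 1],
[9.0, -2.0, -7.0, -0.9, -4.9, 0.0, 1],
[9.0, -2.0, -7.0, -0.9, -4.9, 0.0, 1],
[9.0, -2.0, -7.0, -0.9, -4.9, 0.0, 1],
[9.0, -2.0, -7.0, -0.9, -4.9, 0.0, 1],
[9.0, -2.0, -7.0, -0.9, -4.9, 0.0, 1],
max [9.  2.  7.  0.9 4.9 0.  1. ]
```

Request:
move_arm(
  plan=[
    [[6,-1,0,0,-0.4,0,1],[6,-1,0,0,-0.4,0,1],[6,-1,0,0,0,0,1],[5,-1,-3.5,-0.4,-2.5,0,1],[5,-1,-3.5,-0.4,-2.5,0,1],[5,-1,-3.5,-0.4,-2.5,0,1],[5,-1,-3.5,-0.4,-2.5,0,1]],
  ],
)

```text
time_s: 15.42
eef_pos: [0.5216, -0.0265, 0.0293]
tcp_rot: [[0.427, -0.073, 0.901], [-0.887, 0.16, 0.433], [-0.176, -0.984, 0.004]]
wrist_force: [-0.2, 1.5, -0.8]
gripper_width: 0.0004
```

```bash
cat > look.py <<'E'
from h import *
import sys
k=sys.argv[1]
o=r.get_obs();print(yawof(o['tcp_rot']),o['eef_pos'].round(4))
for n,c in(('scene',(210,200)),('side',(190,200))):
    cv2.imwrite(f'pics/{n}{k}.png',r.camera(n)); crop(f'pics/{n}{k}.png',f'pics/t{n}{k}.png',c[0],c[1],175,160,2.28)
cv2.imwrite(f'pics/c{k}.png',np.hstack([cv2.imread(f'pics/tscene{k}.png'),cv2.imread(f'pics/tside{k}.png')]))
E
python3 look.py 9
```

```text
25.6641067483214 [ 0.5216 -0.0265  0.0293]
```

View pics/c9.png

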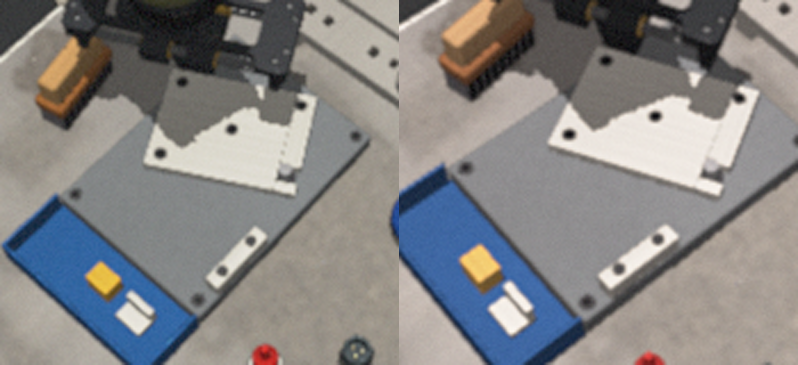

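```bash
cat > arc.py <<'E'
from h import *
import sys
a0,a1,st,py,px=map(float,sys.argv[1:6])
P=np.array([.649,-.0585]); W=[]
n=int(round((a1-a0)/st))
for k in range(n+1):
    ang=a0+st*k; a=np.radians(ang); R=np.array([[np.cos(a),-np.sin(a)],[np.sin(a),np.cos(a)]])
    W.append((tuple(P+R@np.array([px,py])/1e3)+(.0255,),ang+90,1))
rows(W,grip=1,tilt=10)
E
python3 arc.py -61 -31 3 -100 -88
```

```text
[2.0, 3.0, -4.0, -0.8, -3.5, 0.0, 1],
[5.0, -1.0, -4.0, -0.5, -3.0, 0.0, 1],
[5.0, -1.0, -4.0, -0.5, -3.0, 0.0, 1],
[5.0, -1.0, -4.0, -0.5, -3.0, 0.0, 1],
[5.0, -1.0, -4.0, -0.5, -3.0, 0.0, 1],
[5.0, -1.0, -4.0, -0.5, -3.0, 0.0, 1],
[5.0, -1.0, -4.0, -0.5, -3.0, 0.0, 1],
[5.0, -1.0, -4.0, -0.5, -3.0, 0.0, 1],
[5.0, -1.0, -4.0, -0.5, -3.0, 0.0, 1],
[5.0, -1.0, -4.0, -0.5, -3.0, 0.0, 1],
[5.0, -1.0, -4.0, -0.5, -3.0, 0.0, 1],
max [5.  3.  4.  0.8 3.5 0.  1. ]
```

Request:
move_arm(
  plan=[
    [[2,4,-4,-0.8,-3.5,0,1],[5,-0.5,-4.5,-0.5,-3,0,1],[5,-0.9,-4.5,-0.5,-3,0,1],[5,-0.9,-4.5,-0.5,-3,0,1],[5,-0.9,-4.5,-0.5,-3,0,1],[5,-0.9,-4.5,-0.5,-3,0,1]],
  ],
)

```text
time_s: 16.02
eef_pos: [0.5145, -0.0618, 0.0253]
tcp_rot: [[0.693, -0.122, 0.711], [-0.699, 0.13, 0.703], [-0.178, -0.984, 0.005]]
wrist_force: [-0.5, 0.6, -0.5]
gripper_width: 0.0005
```

```bash
python3 look.py 10; python3 arc.py -43 -13 3 -100 -88
```

```text
44.68541476301645 [ 0.5145 -0.0618  0.0253]
[7.0, -2.0, -5.0, -0.7, -2.4, -0.2, 1],
[5.0, -1.0, -4.0, -0.5, -3.0, 0.0, 1],
[5.0, -1.0, -4.0, -0.5, -3.0, 0.0, 1],
[5.0, -1.0, -4.0, -0.5, -3.0, 0.0, 1],
[5.0, -1.0, -4.0, -0.5, -3.0, 0.0, 1],
[5.0, -1.0, -4.0, -0.5, -3.0, 0.0, 1],
[5.0, -1.0, -4.0, -0.5, -3.0, 0.0, 1],
[5.0, -1.0, -4.0, -0.5, -3.0, 0.0, 1],
[5.0, -1.0, -4.0, -0.5, -3.0, 0.0, 1],
[5.0, -1.0, -4.0, -0.5, -3.0, 0.0, 1],
[5.0, -1.0, -4.0, -0.5, -3.0, 0.0, 1],
max [7.  2.  5.  0.7 3.  0.2 1. ]
```

View pics/c10.png

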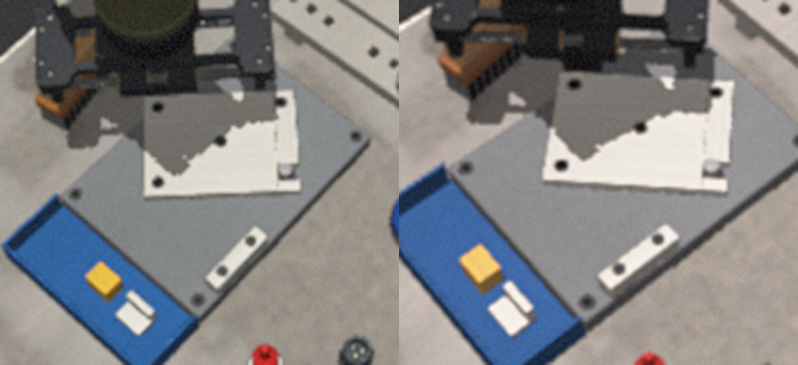

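Request:
move_arm(
  plan=[
    [[6,-1,-5,-0.5,-2.5,0,1],[5,-0.9,-4.5,-0.5,-3,0,1],[5,-0.9,-4.5,-0.5,-3,0,1],[5,-0.9,-4.5,-0.5,-3,0,1],[5,-0.9,-4.5,-0.5,-3,0,1],[5,-0.9,-4.5,-0.5,-3,0,1],[5,-0.9,-4.5,-0.5,-3,0,1]],
  ],
)

```text
time_s: 16.7
eef_pos: [0.522, -0.1059, 0.0254]
tcp_rot: [[0.894, -0.162, 0.418], [-0.41, 0.085, 0.908], [-0.182, -0.983, 0.009]]
wrist_force: [-2.0, 1.3, -0.1]
gripper_width: 0.0003
```

```bash
python3 look.py 11; python3 arc.py -20 -2 3 -100 -88
```

```text
65.2714491859305 [ 0.522  -0.1059  0.0254]
[15.0, -3.0, -10.0, -1.4, -4.7, -0.4, 1],
[5.0, -1.0, -4.0, -0.5, -3.0, 0.0, 1],
[5.0, -1.0, -4.0, -0.5, -3.0, 0.0, 1],
[5.0, -1.0, -4.0, -0.5, -3.0, 0.0, 1],
[5.0, -1.0, -4.0, -0.5, -3.0, 0.0, 1],
[5.0, -1.0, -4.0, -0.5, -3.0, 0.0, 1],
[5.0, -1.0, -4.0, -0.5, -3.0, 0.0, 1],
max [15.   3.  10.   1.4  4.7  0.4  1. ]
```

View pics/c11.png

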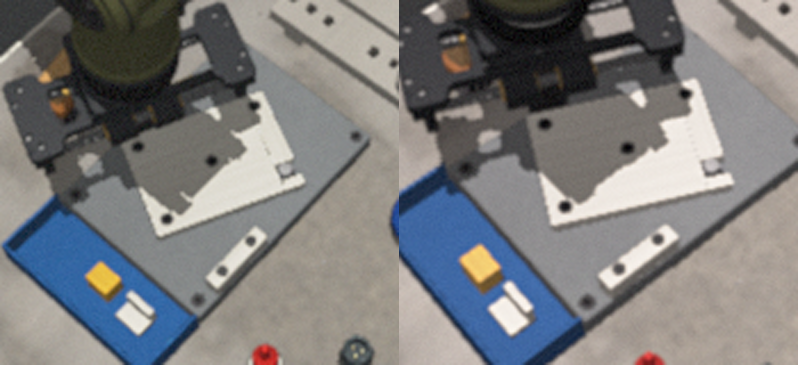

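```bash
cat > pf.py <<'E'
from h import *
def pose(n,P,idx,org,s=2.28,jig=(.649,-.0585,-1.1)):
    PL=np.array([[-79,-118],[-79,12],[17,12],[17,-118]])/1e3
    full=np.c_[org[0]+(np.array(P)[:,0]+.5)/s-.5,org[1]+(np.array(P)[:,1]+.5)/s-.5]
    W=ray(n,full,.03)[:,:2]; th,t,e=fit2(PL[idx],W)
    d=t-np.array(jig[:2]); print(n,'plate',np.degrees(th).round(2),'off plate-frame mm',(np.array([[np.cos(th),np.sin(th)],[-np.sin(th),np.cos(th)]])@d*1e3).round(1),(e*1e3).round(1).tolist())
E
python3 - <<'E'
from pf import *
pose('scene',[(275,94),(303,184),(160,236)],[1,2,3],(210,200))
pose('side',[(299,79),(333,184),(157,226)],[1,2,3],(190,200))
E
```

```text
scene plate -30.57 off plate-frame mm [3.2 2.3] [[3.4, 1.3], [-5.7, -1.0], [2.3, -0.3]]
side plate -26.6 off plate-frame mm [-0.5  1.9] [[0.3, -0.0], [-1.3, -1.8], [1.0, 1.8]]
```

Request:
move_arm(
  plan=[
    [[6,-1,-5,-0.5,-3,0,1],[5,-0.9,-5,-0.5,-3,0,1],[5,-0.9,-4.5,-0.5,-3,0,1],[5,-0.9,-4.5,-0.5,-3,0,1],[5,-0.9,-4.5,-0.5,-3,0,1],[5,-0.9,-4.5,-0.3,-2,0,1]],
  ],
)

```text
time_s: 17.3
eef_pos: [0.5381, -0.1372, 0.0253]
tcp_rot: [[0.973, -0.186, 0.137], [-0.132, 0.043, 0.99], [-0.19, -0.982, 0.018]]
wrist_force: [-2.6, 0.4, 2.5]
gripper_width: 0.0009
```

```bash
python3 look.py 12; python3 arc.py -7 -1 3 -100 -88
```

```text
82.10756135231127 [ 0.5381 -0.1372  0.0253]
[11.0, -3.0, -7.0, -1.1, -0.9, -0.8, 1],
[5.0, -1.0, -4.0, -0.5, -3.0, 0.0, 1],
[5.0, -1.0, -4.0, -0.5, -3.0, 0.0, 1],
max [11.   3.   7.   1.1  3.   0.8  1. ]
```

View pics/c12.png

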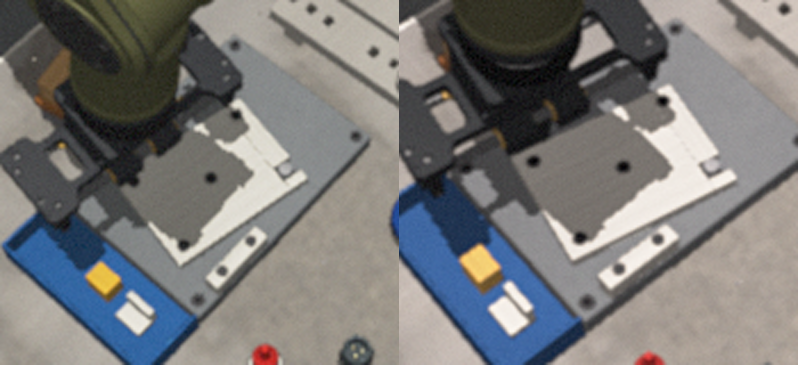

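Request:
move_arm(
  plan=[
    [[5,-1.1,-3,-0.1,-1,-0.3,1],[5,-1.1,-3,-0.1,-1,-0.3,1],[4,-0.9,-2,-0.1,-1,-0.3,1],[4,-0.8,-2,-0.1,-1,0,1]],
  ],
)

```text
time_s: 17.73
eef_pos: [0.5523, -0.1516, 0.0251]
tcp_rot: [[0.982, -0.176, 0.072], [-0.067, 0.032, 0.997], [-0.178, -0.984, 0.02]]
wrist_force: [-2.8, -2.2, 1.0]
gripper_width: 0.0005
```

```bash
python3 look.py 13
```

```text
85.87696517405732 [ 0.5523 -0.1516  0.0251]
```

View pics/c13.png

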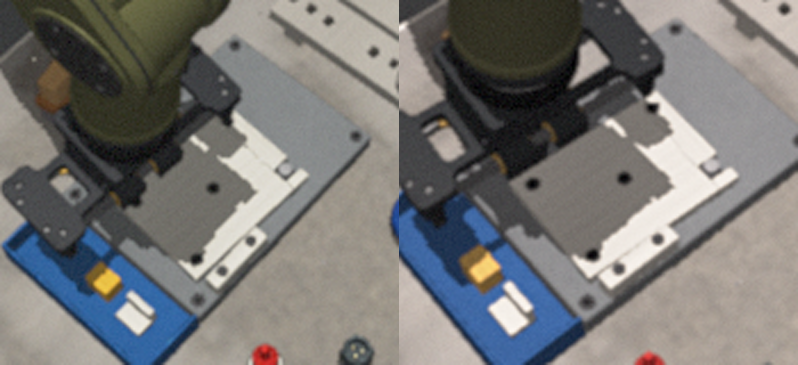

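Request:
move_arm(
  plan=[
    [[3,-0.6,-1,0,-1,0,1],[3,-0.6,0,0,-1,0,1],[2,-0.4,0,0,-1,0,1]],
  ],
)

```text
time_s: 18.08
eef_pos: [0.5561, -0.1541, 0.0251]
tcp_rot: [[0.982, -0.187, 0.019], [-0.013, 0.032, 0.999], [-0.188, -0.982, 0.029]]
wrist_force: [-7.7, -1.2, 3.8]
gripper_width: 0.0006
```

```bash
python3 look.py 14
```

```text
88.90720857302024 [ 0.5561 -0.1541  0.0251]
```

View pics/c14.png

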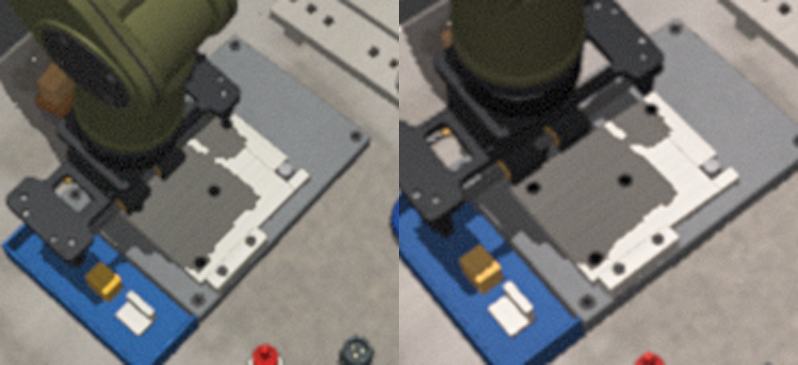

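Request:
move_arm(
  plan=[
    [[3,-0.6,0,0,0,0,1],[3,-0.6,0,0,0,0,1],[3,-0.6,0,0,0,0,1]],
  ],
)

```text
time_s: 18.43
eef_pos: [0.5561, -0.1542, 0.0253]
tcp_rot: [[0.978, -0.207, 0.019], [-0.012, 0.032, 0.999], [-0.208, -0.978, 0.029]]
wrist_force: [-8.5, -1.4, 4.8]
gripper_width: 0.0006
```

Request:
move_arm(
  plan=[
    [[7,-1.4,0,0,0,-0.5,1],[7,-1.4,0,0,0,-0.5,1],[7,-1.4,0,0,0,-0.5,1]],
  ],
)

```text
time_s: 18.68
eef_pos: [0.5566, -0.1548, 0.0254]
tcp_rot: [[0.974, -0.228, 0.019], [-0.012, 0.032, 0.999], [-0.228, -0.973, 0.029]]
wrist_force: [-14.0, -0.2, 9.6]
gripper_width: 0.0005
```

```bash
python3 look.py 15;python3 - <<'E'
from h import *
a=cv2.resize(cv2.imread('pics/scene15.png')[255:335,265:365],None,fx=4,fy=4,interpolation=2)
b=cv2.resize(cv2.imread('pics/side15.png')[255:335,265:365],None,fx=4,fy=4,interpolation=2)
cv2.imwrite('pics/c15z.png',np.hstack([a,b]))
E
```

```text
88.9041315789445 [ 0.5566 -0.1548  0.0254]
```

View pics/c15z.png

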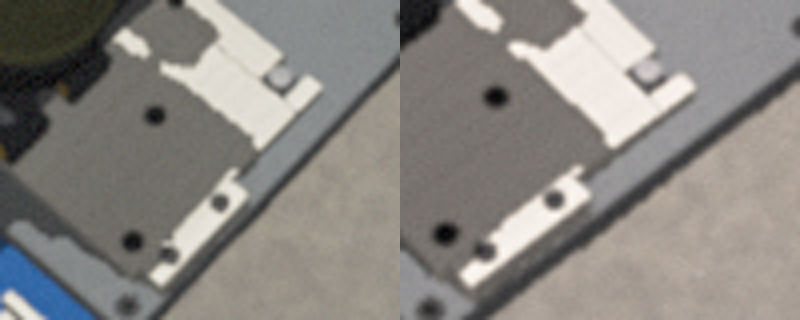

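Request:
move_arm(
  plan=[
    [[-6,1.2,0,0,0,0,1],[-8,1.6,0,0,0,0,1],[-8,0,0,0,0,0,1],[-6,-15,0,0,0,-1,1],[0,-25,0,0,0,-2,1],[0,-30,0,0,0,-2,1],[0,-30,0,0,0,-2,1],[0,0,0,0,0,0,1]],
  ],
)

```text
time_s: 19.45
eef_pos: [0.5547, -0.1515, 0.1311]
tcp_rot: [[0.996, -0.084, 0.009], [-0.006, 0.039, 0.999], [-0.085, -0.996, 0.039]]
wrist_force: [1.1, -0.5, -0.1]
gripper_width: 0.0005
```

```bash
python3 look.py 16;python3 - <<'E'
from h import *
rows([((.61,-.17,.28),10,13)],grip=1)
a=cv2.resize(cv2.imread('pics/scene16.png')[255:335,265:365],None,fx=4,fy=4,interpolation=2)
b=cv2.resize(cv2.imread('pics/side16.png')[255:335,265:365],None,fx=4,fy=4,interpolation=2)
cv2.imwrite('pics/c16z.png',np.hstack([a,b]))
E
```

```text
89.45881521663969 [ 0.5547 -0.1515  0.1311]
[3.0, -12.0, -1.0, 0.1, 6.1, -0.5, 1],
[4.0, -12.0, -1.0, 0.1, 6.1, -0.5, 1],
[4.0, -12.0, 0.0, 0.1, 6.1, -0.5, 1],
[4.0, -12.0, 0.0, 0.1, 6.1, -0.5, 1],
[4.0, -12.0, 1.0, 0.1, 6.1, -0.5, 1],
[4.0, -12.0, 1.0, 0.1, 6.1, -0.5, 1],
[4.0, -12.0, 2.0, 0.1, 6.1, -0.5, 1],
[4.0, -12.0, 2.0, 0.1, 6.1, -0.5, 1],
[4.0, -12.0, 2.0, 0.1, 6.1, -0.5, 1],
[3.0, -12.0, 3.0, 0.1, 6.1, -0.5, 1],
[3.0, -12.0, 3.0, 0.1, 6.1, -0.5, 1],
[3.0, -12.0, 4.0, 0.1, 6.1, -0.5, 1],
[3.0, -12.0, 4.0, 0.1, 6.1, -0.5, 1],
max [ 4.  12.   4.   0.1  6.1  0.5  1. ]
```

View pics/c16.png

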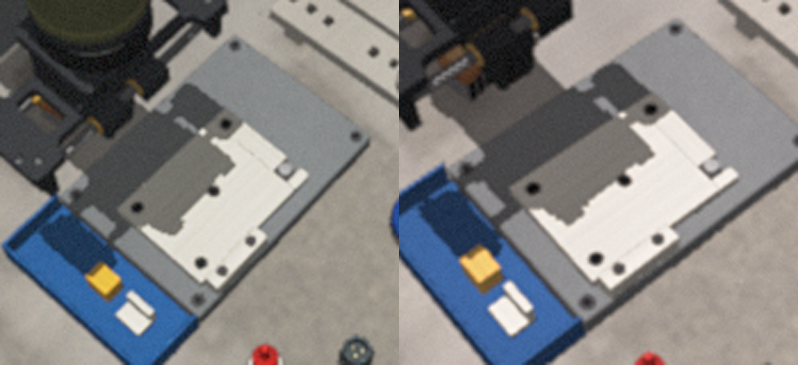

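View pics/c16z.png

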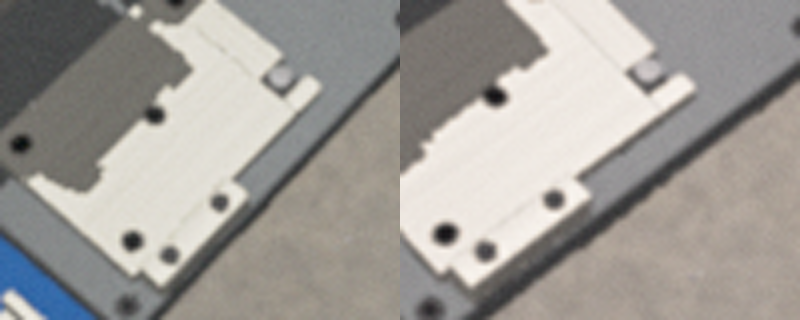

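The plate edge meets the stop bar with no visible gap (left zoom: bar screws at (220,200) and (170,253)), and the peg at (282,73) is in the slot. I'll check the closed end from above with the wrist camera.

Request:
move_arm(
  plan=[
    [[3,-12,-1,0.1,6.1,-0.5,1],[4,-12,-1,0.1,6.1,-0.5,1],[4,-12,0,0.1,6.1,-0.5,1],[4,-12,0,0.1,6.1,-0.5,1],[4,-12,1,0.1,6.1,-0.5,1],[4,-12,1,0.1,6.1,-0.5,1],[4,-12,2,0.1,6.1,-0.5,1],[4,-12,2,0.1,6.1,-0.5,1],[4,-12,2,0.1,6.1,-0.5,1],[3,-12,3,0.1,6.1,-0.5,1],[3,-12,3,0.1,6.1,-0.5,1],[3,-12,4,0.1,6.1,-0.5,1],[3,-12,4,0.1,6.1,-0.5,1],[0,0,0,0,0,0,1],[0,0,0,0,0,0,1],[0,0,0,0,0,0,1]],
  ],
)

```text
time_s: 20.88
eef_pos: [0.6148, -0.1644, 0.2626]
tcp_rot: [[0.129, -0.023, 0.991], [-0.992, -0.004, 0.129], [0.001, -1.0, -0.023]]
wrist_force: [-0.0, 0.4, -1.4]
gripper_width: 0.0001
```

```bash
python3 - <<'E'
from h import *
import pickle
o=r.get_obs();print(o['eef_pos'],yawof(o['tcp_rot']),np.abs(o['dq']).max())
i=r.camera_info('wrist');pickle.dump(i,open('w17.pkl','wb'));cv2.imwrite('pics/w17.png',r.camera('wrist'))
E
```

```text
[ 0.61478885 -0.16439521  0.26264915] 7.433893760742914 0.022776340417351333
```

View pics/w17.png

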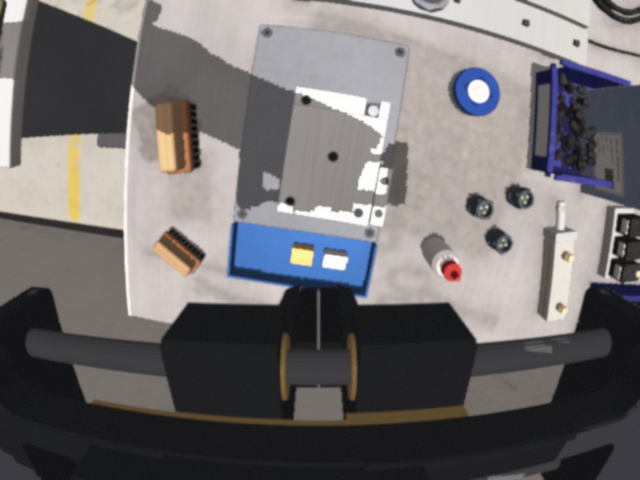

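```bash
python3 - <<'E'
from h import *
crop('pics/w17.png','pics/w17a.png',225,15,200,225,2.6)
crop('pics/w17.png','pics/w17b.png',335,85,80,150,4)
E
```

```text
(no output)
```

View pics/w17a.png

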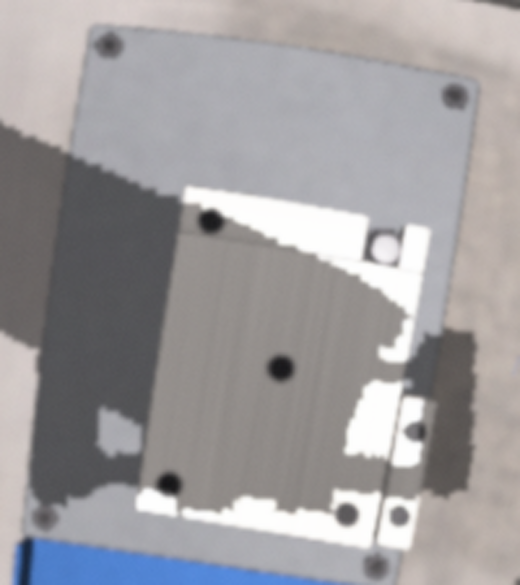

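View pics/w17b.png

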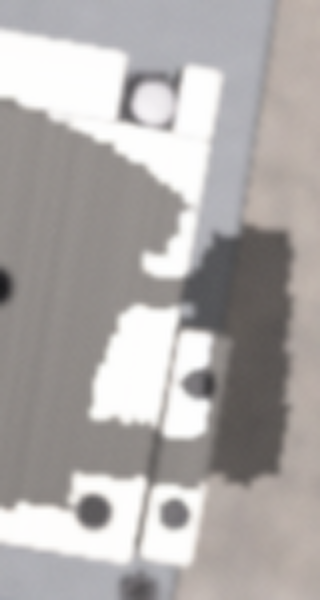

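```bash
python3 - <<'E'
from h import *
import pickle
np.set_printoptions(precision=4,suppress=True)
i=pickle.load(open('w17.pkl','rb')); print('cam',-i['R'].T@i['t'])
A=lambda P,z:wray(np.c_[225+(np.array(P)[:,0]+.5)/2.6-.5,15+(np.array(P)[:,1]+.5)/2.6-.5],z,i)[:,:2]
B=lambda P,z:wray(np.c_[335+(np.array(P)[:,0]+.5)/4-.5,85+(np.array(P)[:,1]+.5)/4-.5],z,i)[:,:2]
bed=A([(90,24),(480,79)],.02); print('bed +y corners',bed)
peg=B([(153,100)],.036)[0]; print('peg',peg)
bar=B([(182,330),(146,558),(192,567)],.037); print('bar',bar)
d=bar[0]-bar[1]; print('bar face angle',np.degrees(np.arctan2(d[1],d[0]))-90, 'len',np.linalg.norm(d))
d=bed[1]-bed[0]; print('bed angle',np.degrees(np.arctan2(d[1],d[0])))
pl=np.r_[A([(186,186)],.03),B([(222,72),(137,558)],.03),A([(136,509)],.03)]
PL=np.array([[-79,12],[17,12],[17,-118],[-79,-118]])/1e3
th,t,e=fit2(PL,pl); print('plate',np.degrees(th),t,(e*1e3).round(1).tolist())
dd=t-peg; print('offset plate frame',np.array([[np.cos(th),np.sin(th)],[-np.sin(th),np.cos(th)]])@dd*1e3)
s=B([(122,121),(177,131)],.03); print('slot closed end',s,(s-peg)@np.array([-np.sin(th),np.cos(th)])*1e3)
E
```

```text
cam [ 0.6081 -0.0951  0.4087]
bed +y corners [[0.5214 0.0216]
 [0.68   0.0191]]
peg [ 0.649  -0.0592]
bar [[ 0.6643 -0.1155]
 [ 0.6645 -0.1748]
 [ 0.6768 -0.1755]]
bar face angle 0.1077042491899931 len 0.0593539450600121
bed angle -0.8951043763551026
plate -1.5802287410574318 [ 0.6488 -0.0592] [[0.1, -0.1], [-0.1, -0.8], [0.6, 1.0], [-0.7, -0.0]]
offset plate frame [-0.1871 -0.0002]
slot closed end [[ 0.6426 -0.0652]
 [ 0.6568 -0.0656]] [-6.1836 -6.1155]
```

```bash
python3 - <<'E'
from h import *
rows([((.67,-.21,.13),7.5,6)],grip=1)
E
```

```text
[9.0, 22.0, 9.0, 0.2, 0.0, 0.0, 1],
[9.0, 22.0, 9.0, 0.2, 0.0, 0.0, 1],
[9.0, 22.0, 9.0, 0.2, 0.0, 0.0, 1],
[9.0, 22.0, 8.0, 0.2, 0.0, 0.0, 1],
[9.0, 22.0, 8.0, 0.2, 0.0, 0.0, 1],
[9.0, 22.0, 8.0, 0.2, 0.0, 0.0, 1],
max [ 9.  22.   9.   0.2  0.   0.   1. ]
```

Request:
move_arm(
  plan=[
    [[9,22,9,0.2,0,0,1],[9,22,9,0.2,0,0,1],[9,22,9,0.2,0,0,1],[9,22,8,0.2,0,0,1],[9,22,8,0.2,0,0,1],[9,15,8,0.2,0,0,1],[0,0,0,0,0,0,1],[0,0,0,0,0,0,1],[0,0,0,0,0,0,1]],
  ],
)

```text
time_s: 21.68
eef_pos: [0.6658, -0.2109, 0.1226]
tcp_rot: [[0.143, -0.015, 0.99], [-0.99, 0.008, 0.143], [-0.011, -1.0, -0.014]]
wrist_force: [0.2, -0.1, -0.1]
gripper_width: 0.0006
```

```bash
python3 - <<'E'
from h import *
import pickle
o=r.get_obs();print(o['eef_pos'],yawof(o['tcp_rot']),np.abs(o['dq']).max())
i=r.camera_info('wrist');pickle.dump(i,open('w18.pkl','wb'));cv2.imwrite('pics/w18.png',r.camera('wrist'))
print('cam',-i['R'].T@i['t'])
E
```

```text
[ 0.66582242 -0.21093878  0.12255918] 8.2257196588475 0.009218204069327184
cam [ 0.65698484 -0.14358531  0.26945168]
```

View pics/w18.png

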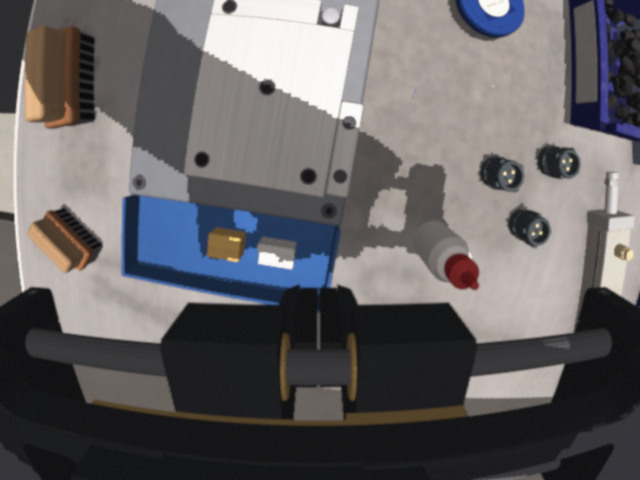

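```bash
python3 - <<'E'
from h import *
a=cv2.imread('pics/w18.png')[0:205,290:375]
a=cv2.convertScaleAbs(a,alpha=1.3)
cv2.imwrite('pics/w18a.png',np.hstack([cv2.resize(a[85:205],None,fx=4.6,fy=4.6,interpolation=2),cv2.resize(a[0:120],None,fx=4.6,fy=4.6,interpolation=2)]))
E
```

```text
(no output)
```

View pics/w18a.png

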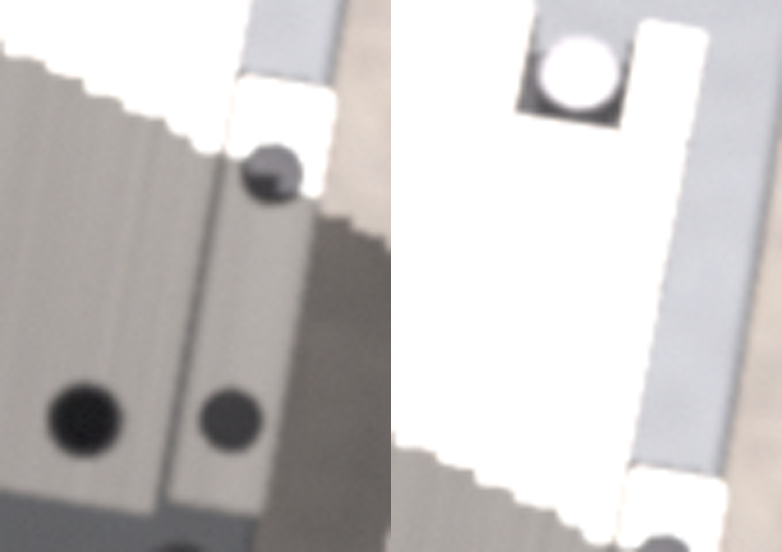

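```bash
python3 - <<'E'
from h import *
rows([((.545,-.163,.10),89,13)],grip=1)
E
```

```text
[-5.0, 2.0, -9.0, 0.0, -6.2, -0.1, 1],
[-6.0, 2.0, -8.0, 0.0, -6.2, -0.1, 1],
[-7.0, 2.0, -7.0, 0.0, -6.2, -0.1, 1],
[-7.0, 2.0, -7.0, 0.0, -6.2, -0.1, 1],
[-8.0, 2.0, -6.0, 0.0, -6.2, -0.1, 1],
[-9.0, 2.0, -5.0, 0.0, -6.2, -0.1, 1],
[-9.0, 2.0, -4.0, 0.0, -6.2, -0.1, 1],
[-10.0, 2.0, -3.0, 0.0, -6.2, -0.1, 1],
[-10.0, 2.0, -2.0, 0.0, -6.2, -0.1, 1],
[-10.0, 2.0, -1.0, 0.0, -6.2, -0.1, 1],
[-10.0, 2.0, 0.0, 0.0, -6.2, -0.1, 1],
[-10.0, 2.0, 1.0, 0.0, -6.2, -0.1, 1],
[-10.0, 2.0, 2.0, 0.0, -6.2, -0.1, 1],
max [10.   2.   9.   0.   6.2  0.1  1. ]
```

The closer view shows a gap between plate and bar that widens toward the bar's -y end, about 1.4 mm there. The plate is roughly 1.3° short of flush, though the closed end is on the peg. I'll push again near the corner with the tool upright.

Request:
move_arm(
  plan=[
    [[-5,2,-9,0,-6.2,0,1],[-6,2,-8,0,-6.2,0,1],[-7,2,-7,0,-6.2,0,1],[-7,2,-7,0,-6.2,0,1],[-8,2,-6,0,-6.2,0,1],[-9,2,-5,0,-6.2,0,1],[-9,2,-4,0,-6.2,0,1],[-10,2,-3,0,-6.2,0,1],[-10,2,-2,0,-6.2,0,1],[-10,2,-1,0,-6.2,0,1],[-10,2,0,0,-6.2,0,1],[-10,2,1,0,-6.2,0,1],[-10,2,2,0,-6.2,0,1],[0,0,0,0,0,0,1],[0,0,0,0,0,0,1]],
  ],
)

```text
time_s: 22.98
eef_pos: [0.5433, -0.1626, 0.1198]
tcp_rot: [[0.998, 0.017, -0.064], [0.064, -0.002, 0.998], [0.017, -1.0, -0.003]]
wrist_force: [0.0, -0.9, 0.2]
gripper_width: 0.0005
```

```bash
python3 - <<'E'
from h import *
print(yawof(r.get_obs()['tcp_rot']))
rows([((.545,-.163,.025),89,5)],grip=1)
E
```

```text
93.64445129847421
[0.0, 19.0, 0.0, 0.0, 0.9, 0.2, 1],
[0.0, 19.0, 0.0, 0.0, 0.9, 0.2, 1],
[0.0, 19.0, 0.0, 0.0, 0.9, 0.2, 1],
[0.0, 19.0, 0.0, 0.0, 0.9, 0.2, 1],
[0.0, 19.0, 0.0, 0.0, 0.9, 0.2, 1],
max [ 0.  19.   0.   0.   0.9  0.2  1. ]
```

Request:
move_arm(
  plan=[
    [[0,19,0,0,0.9,0.2,1],[0,19,0,0,0.9,0.2,1],[0,19,0,0,0.9,0.2,1],[0,17,0,0,0.9,0.2,1],[0,13,0,0,0.9,0,1],[0,4,0,0,0,0,1],[0,0,0,0,0,0,1]],
  ],
)

```text
time_s: 23.57
eef_pos: [0.5562, -0.1649, 0.0327]
tcp_rot: [[0.999, 0.023, 0.037], [-0.037, -0.01, 0.999], [0.024, -1.0, -0.009]]
wrist_force: [-0.5, -1.1, -0.5]
gripper_width: 0.0004
```

```bash
python3 - <<'E'
from h import *
print(yawof(r.get_obs()['tcp_rot']))
rows([((.547,-.163,.025),89,2)],grip=1)
E
```

```text
87.88810378453488
[-5.0, 4.0, 1.0, 0.3, -0.6, 0.7, 1],
[-5.0, 4.0, 1.0, 0.3, -0.6, 0.7, 1],
max [5.  4.  1.  0.3 0.6 0.7 1. ]
```

Request:
move_arm(
  plan=[
    [[-6,0,1,0.3,-0.6,0.7,1],[-5,2,1,0.3,-0.5,0.6,1],[0,3,0,0,0,0,1],[0,2,0,0,0,0,1],[0,0,0,0,0,0,1]],
  ],
)

```text
time_s: 23.98
eef_pos: [0.5471, -0.163, 0.0286]
tcp_rot: [[1.0, 0.005, 0.018], [-0.018, 0.0, 1.0], [0.005, -1.0, 0.001]]
wrist_force: [0.5, -0.4, -0.6]
gripper_width: 0.0004
```

```bash
python3 - <<'E'
from h import *
print(yawof(r.get_obs()['tcp_rot']))
rows([((.547,-.163,.025),89,2)],grip=1)
E
```

```text
88.99564283028099
[0.0, 2.0, 0.0, 0.0, 0.0, 0.1, 1],
[0.0, 2.0, 0.0, 0.0, 0.0, 0.1, 1],
max [0.  2.  0.  0.  0.  0.1 1. ]
```

Lower to 25 mm, then push +x in small steps.

Request:
move_arm(
  plan=[
    [[0,3,0,0,0,0,1],[0,1.5,0,0,0,0,1],[4,0,0,0,0,0,1],[3,0,0,0,0,0,1],[3,0,0,0,0,0,1],[3,0,0,0,0,0,1]],
  ],
)

```text
time_s: 24.48
eef_pos: [0.5574, -0.1642, 0.0239]
tcp_rot: [[1.0, -0.003, 0.019], [-0.019, -0.001, 1.0], [-0.003, -1.0, -0.001]]
wrist_force: [-9.7, -0.2, 6.6]
gripper_width: 0.0007
```

Request:
move_arm(
  plan=[
    [[3,0,0,0,0,0,1],[3,0,0,0,0,0,1]],
  ],
)

```text
time_s: 24.65
eef_pos: [0.5574, -0.1645, 0.0232]
tcp_rot: [[1.0, -0.016, 0.02], [-0.02, -0.001, 1.0], [-0.016, -1.0, -0.002]]
wrist_force: [-5.4, 0.7, 4.4]
gripper_width: 0.0004
```

Request:
move_arm(
  plan=[
    [[8,-1,0,0,0,0.5,1],[10,-1,0,0,0,0.5,1],[10,-1,0,0,0,0.5,1]],
  ],
)

```text
time_s: 24.9
eef_pos: [0.5575, -0.1652, 0.0233]
tcp_rot: [[0.994, -0.103, 0.021], [-0.021, -0.002, 1.0], [-0.103, -0.995, -0.004]]
wrist_force: [-16.9, 2.0, 14.5]
gripper_width: 0.0002
```

```bash
python3 look.py 20
```

```text
88.81146286990699 [ 0.5575 -0.1652  0.0233]
```

View pics/c20.png

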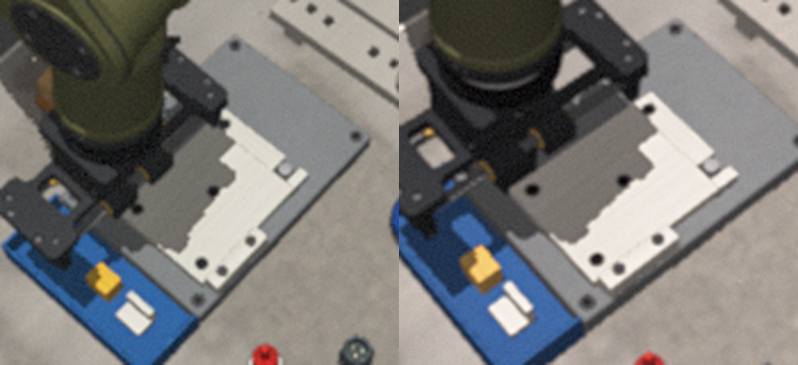

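Request:
move_arm(
  plan=[
    [[-6,0,0,0,0,-2,1],[-8,0,0,0,0,-2,1],[-8,0,0,0,0,-2,1],[0,-25,0,0,0,0,1],[0,-35,0,0,0,0,1],[0,-35,0,0,0,0,1],[0,-5,0,0,0,0,1]],
  ],
)

```text
time_s: 25.58
eef_pos: [0.5304, -0.1627, 0.1252]
tcp_rot: [[1.0, -0.007, 0.019], [-0.019, -0.001, 1.0], [-0.007, -1.0, -0.001]]
wrist_force: [0.8, -0.1, 0.3]
gripper_width: 0.0005
```

```bash
python3 - <<'E'
from h import *
print(yawof(r.get_obs()['tcp_rot']))
rows([((.66,-.205,.125),20,12)],grip=1)
E
```

```text
88.8918041562746
[11.0, 0.0, -3.0, 0.0, 5.7, 0.0, 1],
[11.0, 0.0, -2.0, 0.0, 5.7, 0.0, 1],
[11.0, 0.0, -1.0, 0.0, 5.7, 0.0, 1],
[11.0, 0.0, 0.0, 0.0, 5.7, 0.0, 1],
[11.0, 0.0, 1.0, 0.0, 5.7, 0.0, 1],
[11.0, 0.0, 2.0, 0.0, 5.7, 0.0, 1],
[11.0, 0.0, 3.0, 0.0, 5.7, 0.0, 1],
[10.0, 0.0, 4.0, 0.0, 5.7, 0.0, 1],
[10.0, 0.0, 6.0, 0.0, 5.7, 0.0, 1],
[9.0, 0.0, 6.0, 0.0, 5.7, 0.0, 1],
[9.0, 0.0, 7.0, 0.0, 5.7, 0.0, 1],
[8.0, 0.0, 8.0, 0.0, 5.7, 0.0, 1],
max [11.   0.   8.   0.   5.7  0.   1. ]
```

Request:
move_arm(
  plan=[
    [[20,-3,0,0,0,0,1],[34,0,2,0,0,0,1],[38,0,3,0,0,0,1],[38,0,3,0,0,0,1],[38,0,3,0,0,0,1],[20,0,3,0,0,0,1],[0,0,0,0,0,0,1],[0,0,0,0,0,0,1],[0,0,0,0,0,0,1]],
  ],
)

```text
time_s: 26.33
eef_pos: [0.7256, -0.1529, 0.1285]
tcp_rot: [[1.0, -0.004, 0.022], [-0.022, -0.001, 1.0], [-0.004, -1.0, -0.002]]
wrist_force: [-0.4, -0.6, -0.4]
gripper_width: 0.0005
```

```bash
python3 - <<'E'
from h import *
import pickle
o=r.get_obs();print(o['eef_pos'],yawof(o['tcp_rot']),np.abs(o['dq']).max())
i=r.camera_info('wrist');pickle.dump(i,open('w21.pkl','wb'));cv2.imwrite('pics/w21.png',r.camera('wrist'))
print('cam',-i['R'].T@i['t'])
E
```

```text
[ 0.72555502 -0.15292367  0.12847209] 88.7376802918955 0.021562312046699412
cam [ 0.65470623 -0.15228508  0.27490162]
```

View pics/w21.png

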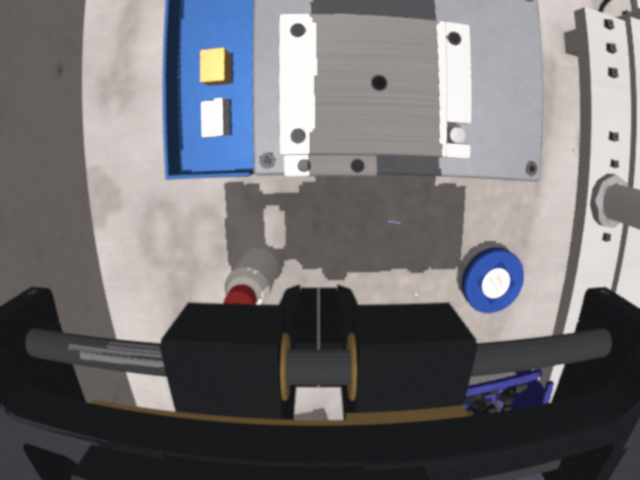

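```bash
python3 - <<'E'
from h import *
a=cv2.imread('pics/w21.png')
b=cv2.resize(a[100:190,265:395],None,fx=6,fy=6,interpolation=2)
cv2.imwrite('pics/w21a.png',b)
cv2.imwrite('pics/w21b.png',cv2.resize(a[90:190,370:500],None,fx=6,fy=6,interpolation=2))
g=cv2.cvtColor(a,cv2.COLOR_BGR2GRAY)
for x in (286,296,312,322,332,345,352,366,372): print(x,g[145:180,x].tolist())
E
```

```text
286 [254, 254, 254, 254, 254, 254, 254, 253, 242, 217, 231, 249, 253, 254, 254, 254, 254, 253, 253, 254, 254, 254, 254, 254, 253, 253, 253, 253, 252, 248, 233, 203, 182, 178, 174]
296 [253, 254, 254, 254, 254, 254, 254, 252, 238, 210, 235, 251, 254, 254, 254, 254, 254, 253, 250, 248, 247, 247, 249, 251, 253, 254, 254, 254, 253, 250, 233, 202, 182, 176, 175]
312 [142, 141, 143, 144, 143, 142, 141, 136, 121, 119, 131, 141, 146, 146, 145, 145, 145, 145, 145, 145, 145, 146, 145, 146, 147, 147, 146, 144, 140, 133, 135, 155, 171, 177, 177]
322 [142, 144, 143, 145, 145, 144, 142, 136, 122, 118, 132, 142, 145, 146, 145, 145, 144, 145, 147, 147, 150, 149, 148, 148, 148, 148, 145, 143, 139, 128, 113, 101, 95, 94, 94]
332 [144, 143, 144, 145, 144, 143, 143, 138, 122, 120, 132, 141, 145, 146, 145, 145, 145, 146, 147, 148, 149, 149, 148, 150, 148, 147, 146, 145, 140, 130, 113, 99, 92, 90, 90]
345 [144, 144, 145, 146, 146, 144, 142, 137, 126, 120, 130, 141, 147, 146, 144, 144, 146, 147, 149, 149, 150, 150, 149, 149, 149, 148, 146, 145, 140, 130, 115, 102, 97, 95, 92]
352 [143, 143, 144, 146, 146, 143, 142, 138, 125, 119, 129, 140, 144, 144, 137, 122, 100, 79, 67, 61, 59, 61, 66, 75, 94, 116, 133, 140, 140, 131, 114, 99, 92, 90, 90]
366 [144, 144, 145, 146, 146, 143, 143, 139, 130, 122, 127, 138, 144, 146, 147, 146, 146, 147, 147, 147, 147, 146, 148, 150, 149, 149, 147, 146, 142, 133, 118, 103, 94, 93, 93]
372 [145, 143, 145, 147, 147, 145, 142, 139, 130, 120, 125, 137, 144, 146, 147, 145, 146, 148, 149, 150, 151, 150, 150, 150, 150, 149, 147, 146, 142, 134, 119, 104, 97, 94, 95]
```

View pics/w21a.png

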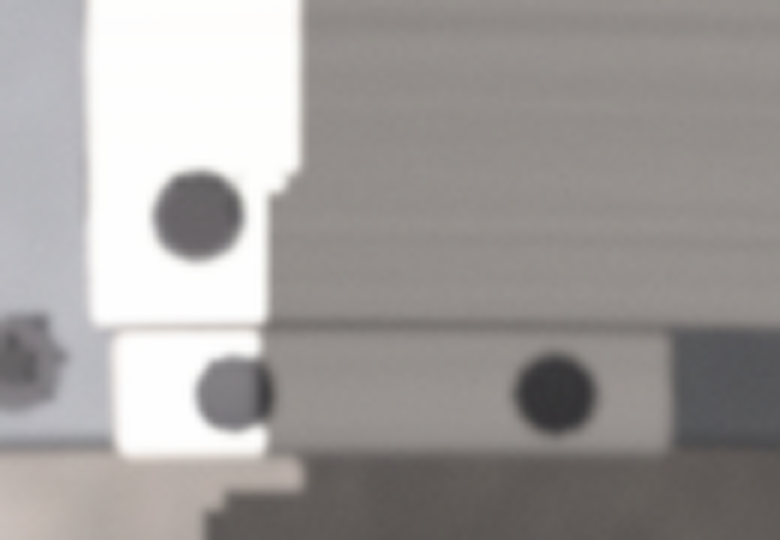

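View pics/w21b.png

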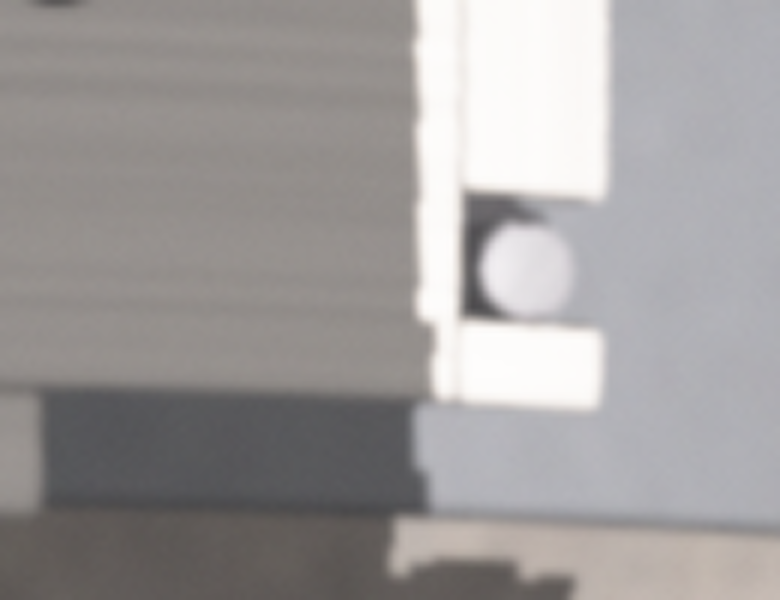

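```bash
python3 - <<'E'
from h import *
import pickle
np.set_printoptions(precision=4,suppress=True)
i=pickle.load(open('w21.pkl','rb'))
A=lambda P,z:wray(np.c_[265+(np.array(P)[:,0]+.5)/6-.5,100+(np.array(P)[:,1]+.5)/6-.5],z,i)[:,:2]
B=lambda P,z:wray(np.c_[370+(np.array(P)[:,0]+.5)/6-.5,90+(np.array(P)[:,1]+.5)/6-.5],z,i)[:,:2]
pc=B([(527,270)],.036)[0]; pe=B([(479,270),(575,270),(527,222),(527,318)],.036); print('peg',pc,pe.tolist())
s=B([(463,195),(463,320)],.03); print('slot end',s, 'gap mm to peg centre',(pc[1]-s[:,1])*1e3)
w=B([(463,193),(463,320)],.03); print('slot walls x rel peg',(w[:,0]-pc[0])*1e3)
bar=A([(115,330),(672,333),(120,455),(668,455)],.037); print('bar',bar)
pe=np.r_[A([(95,323)],.03),B([(600,408)],.03)]; d=pe[1]-pe[0]; print('plate edge',pe,'ang',np.degrees(np.arctan2(-d[0],d[1])))
d=bar[1]-bar[0]; print('bar ang',np.degrees(np.arctan2(-d[0],d[1])))
d=bar[3]-bar[2]; print('bar back ang',np.degrees(np.arctan2(-d[0],d[1])))
E
```

```text
peg [ 0.6494 -0.06  ] [[0.6496602866525482, -0.06581703087995637], [0.6491128166495287, -0.054166041442881924], [0.6440088448478035, -0.060057101640562105], [0.654786208151708, -0.05999017883479704]]
slot end [[ 0.641  -0.0656]
 [ 0.6553 -0.0656]] gap mm to peg centre [5.5595 5.5225]
slot walls x rel peg [-8.5909  5.928 ]
bar [[ 0.6628 -0.1747]
 [ 0.6642 -0.1155]
 [ 0.6762 -0.1747]
 [ 0.6773 -0.1159]]
plate edge [[ 0.6621 -0.1775]
 [ 0.6648 -0.0482]] ang -1.1908995880635533
bar ang -1.3551500359390627
bar back ang -1.1053495235047919
```

```bash
python3 - <<'E'
from h import *
cv2.imwrite('pics/sF.png',r.camera('scene')); crop('pics/sF.png','pics/sFc.png',170,180,260,210,3)
E
```

```text
(no output)
```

View pics/sFc.png

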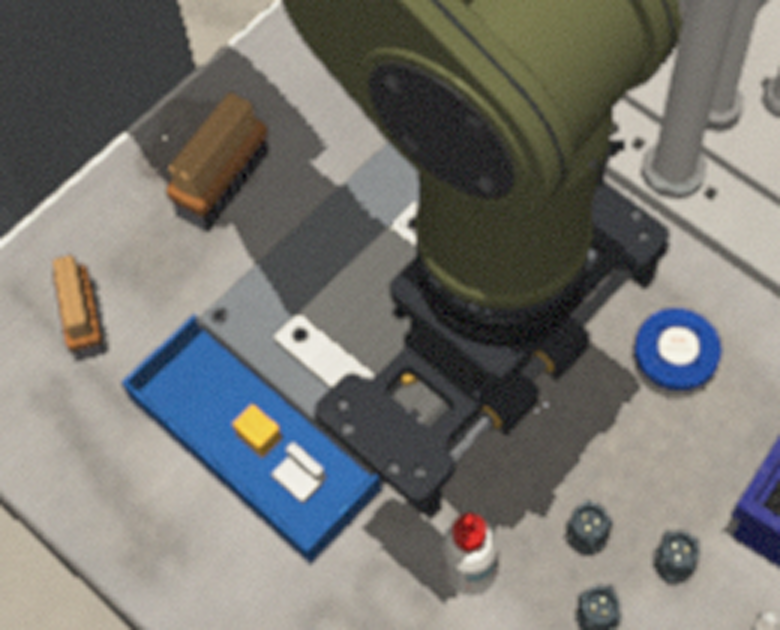

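The brush stands on the bench at (218,160), clear of the jig. Both offcuts are in the trough at (256,428) and (300,472), the vial and tin look undisturbed, and the arm is clear. I'm handing in.

```bash
python3 -c "
from station import r
print(r.get_obs()['time_s'], r.get_obs()['wrist_force'].round(1)); print(r.close_job())"
```

```text
26.4333 [-0.2 -0.4 -0.1]
the job is handed in; nothing more can be done
None
```

I swept both offcuts into the trough in one pass with the larger brush and stood the brush back on the bench, about 5 cm in front of the jig. I then turned the plate about the peg onto the stop bar and handed in at 26.4 s with the gripper in the air.

**First push fell short:** the first push along the edge left a wedge gap of about 1.4 mm at the far end of the stop bar. I backed off and pushed again upright near the corner.

**Last checks, from the wrist camera:**
- **Flush:** the joint along the bar is now even. The plate edge reads -1.2° and the bar between -1.1° and -1.4°, so they agree within the measuring error.
- **Peg in slot:** the slot's closed end is 5.5 mm from the peg's centre, and touching would be 6.0 mm. That half-millimetre is measuring error. The +x slot wall is at 5.9 mm, so it touches too.
- **Offcuts and brush:** both offcuts lie in the trough and the brush stands on its bristles.
- **Forces:** the highest wrist force I read was about 22 N, at the last push.

**Not checked:** the vial and tin looked undisturbed in the last picture, though I didn't measure them. I never identified the seal block in the pictures; the arm only passed high over that side of the bench at the start.

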